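# Sort the finds back into their trays by material

## Robot

A 6-joint arm with a two-finger parallel gripper is mounted at the origin on the work surface. World frame = base frame: x ahead of the robot, y to its left, z up, the work surface at z = 0. Lengths are in m, angles in rad, forces in N, time in s.
With the tool pointing down it reaches from about 0.275 to 0.725 m from the base axis. Payload 15.9 kg.
Tool frame: the origin (TCP) lies where the fingers leave the gripper's body, on its centre line; the fingertips stand 73 mm ahead of it and the grasp point (between the pads) lies 54 mm ahead of it (arm.hold_point_z is the distance from the TCP to the grasp point, in m); x points along the fingers, y is the direction in which the jaws open and shut, and the axes are right-handed (so a half turn about x gives the same grasp; the last joint's range is limited). The gripper opens to 85 mm and grips with 20 to 120 N. Pads are 22 mm wide; open, the fingers measure 114 mm over their backs; the gripper's body (76 mm by 85 mm) begins 54 mm behind the grasp point. The pads swing forward as they close: fully open they stand 13 mm farther back than shut.
Start: joints at [-1.209, 0.213, -0.034, 1.323, 0, 1.571], TCP at [0.177, -0.468, 0.304] pointing down, gripper open.
Joint ranges: [-2.98, 2.98], [-0.74, 1.72], [-1.14, 1.35], [-2.1, 2.04], [-1.57, 1.44], [-3.14, 3.14]. Speed limits (rad/s): [1.89, 1.89, 2.39, 2.57, 3.14, 3.14].

## Interface

Orientations are given as a rotation vector (axis times angle).
In Python, from plant import arm, get_image, camera_info, search_frame gives the robot as it stands. The module is installed in compiled form; this text tells all that it offers.
- The arm moves only by the shell command python3 -m handwheel 'ROWS' [FORCE]. ROWS is JSON, a list of rows, each a list of 3 entries, a list of its own where there are three numbers: the opening, from -1 (shut) to 1 (fully open), then the shift along the tool's x, y, z in m, then the turn, a rotation vector about the tool's x, y, z in rad. A call has 1 to 12 rows; each row shifts and turns the commanded pose from where the row before left it, along the tool's axes as they then stand; what a row does not reach is not made up. A row lasts 1/10 s, in which the tool goes at most 50 mm and 8.59 degrees, less where a joint would pass 70% of its speed; a pose out of reach is approached as far as the arm can. A call is refused whole if a number of a shift passes 0.05 or a number of a turn 0.15, either way. A call with a gripper value outside its range is refused whole. The fingers move at their own pace and stop on an object; FORCE is the grip in N (left out, the last holds). Time passes only in rows, so rows that do not move let the fingers close. It gives the time, the measured TCP pose, the force and the opening at its end, in the units of the state.
- arm.sense(): the state, without advancing time (a new reading comes with each control period).
- get_image(name): name is "scene" or "side" or "wrist"; returns the picture (420x560x3 uint8, red, green, blue); there is no depth.
- camera_info(name): a dict with "intrinsics" (3x3 intrinsics, pixels), "R" (3x3) and "t" (3): a world point X has camera coordinates R X + t. Camera axes: x right, y down, z forward; pixel columns grow to the right and rows downward; lengths in m; the calibration is good to about 2 mm. A picture is of the moment at which its call begins: read the wrist's pose just before it. camera_info takes no time and is no camera call; for the wrist camera it gives the pose at the moment of the call.
- arm.hand_in(): hands the job in, once; it reports no verdict.
Trained networks look in the newest picture that a camera, given by its name, has taken for a name from the list of things; names that differ only in an ending like _2 or _b are one class to them, and where a whole thing is asked for, a point or a joint stands for the part that bears it (a point fixed in the world has none). Each returns a list of dicts, best first, with "confidence" (0 to 1); they miss things now and then, are a little off and sometimes report something else, mostly with a low value. They report only what shows in the picture. A call takes as long as a camera call. They do not tell look-alikes from the thing itself.
- search_frame(thing, camera): "bbox" ([left, top, right, bottom] in pixels, round what is visible of it).
The state is a dict: "clock": time; "joint_pos": joint angles; "dq": joint speeds; "joint_efforts": joint torques, N m; "tool_pos": TCP position; "orientation": TCP orientation; "contact_force": force on the tool from outside, world axes, zero at the start; "torque": the same for the moment, N m; "gripper_width": finger opening in m.
Only numpy, scipy, OpenCV 4.12 (cv2) and the standard library are available. Lean on these libraries where they do the work, as an engineer would, in place of code of your own. Each camera call takes 0.05 s, during which the arm holds its last target.

## Task

The finds on the foam mat have been photographed and have to go back into store, where each material is kept apart: put every one of the five into the tray that already holds pieces of its own material (pottery, stone or bronze). Lay each down gently on the free foam floor in front of the bedded pieces, the same way up as it lies now, with no two finds touching; don't drop them or knock them together, and leave the lens and the blower where they stand.

Things in the scene. Friction and masses are not known exactly. Their poses are not given: they have to be found in the camera images.
- clay_whorl_mid (a point): Clay spindle whorl: orange-brown fired pottery disc with a small centre hole, diameter 42 mm, height 22, lying flat, 50 g. Grasp it across the diameter; sides upright over the middle 10 mm, bevelled above and below. Starts on the 6 mm thick pale blue-grey foam mat, its place changing. Point: its centre, half-way up; z up.
- clay_weight_mid (a point): Clay loom weight: orange-brown fired pottery block, a blunt pyramid 48 mm tall, standing on its 42 x 42 base, 37 x 37 half-way up, 24 x 24 on top, corners cut, a small dark cord hole near the top; 110 g. Its four sides face its x and y axes. Starts on the 6 mm thick pale blue-grey foam mat, its place changing. Point: its centre, half-way up; z up.
- stone_whorl_mid (a point): Stone spindle whorl: dark grey disc with a small centre hole, diameter 44 mm, height 20, lying flat, 70 g. Grasp it across the diameter; sides upright over the middle 9 mm, bevelled above and below. Starts on the 6 mm thick pale blue-grey foam mat, its place changing. Point: its centre, half-way up; z up.
- stone_axe_mid (a point): Polished stone axe head: dark grey, 72 mm long, 24 thick, lying flat, 150 g; long axis = its x, broad rounded cutting edge (39 wide) at +x, narrow butt (31 wide) at -x, about 35 wide at the middle, to be grasped there across its y; sides upright over the middle 10 mm. Starts on the 6 mm thick pale blue-grey foam mat, its place changing. Point: its centre, half-way up; z up.
- bronze_axe_mid (a point): Bronze flat axe with green patina: 74 mm long, 14 thick, lying flat, 160 g; long axis = its x, flared cutting edge (45 wide) at +x, straight shaft 25 to 27 wide from the butt (-x) to past the middle, to be grasped at the middle across its y. Starts on the 6 mm thick pale blue-grey foam mat, its place changing. Point: its centre, half-way up; z up.
- pottery_floor (a point): The pottery tray. Turquoise, 200 x 180 mm outside, fixed, turned up to 0.08 rad; walls 4, rims 36 above table; white foam floor 10 above table. Along its +x side a foam step, 50 deep, 12 above the floor, with two fixed pieces 7-9 high on it: two orange-brown sherds. Point: on the floor's surface, centre of the free part (142 along x, 172 along y); z up, x to the step.
- stone_floor (a point): The stone tray. Turquoise, 200 x 180 mm outside, fixed, turned up to 0.08 rad; walls 4, rims 36 above table; white foam floor 10 above table. Along its +x side a foam step, 50 deep, 12 above the floor, with two fixed pieces 7-9 high on it: a small dark grey axe head and a lighter grey stone point. Point: on the floor's surface, centre of the free part (142 along x, 172 along y); z up, x to the step.
- metal_floor (a point): The metal tray. Turquoise, 200 x 180 mm outside, fixed, turned up to 0.08 rad; walls 4, rims 36 above table; white foam floor 10 above table. Along its +x side a foam step, 50 deep, 12 above the floor, with two fixed pieces 7-9 high on it: a green-patinated bronze bracelet (open ring) and a small blade. Point: on the floor's surface, centre of the free part (142 along x, 172 along y); z up, x to the step.
- lens_mid (a point): Black camera lens standing on end, diameter 69 mm, height 70, 380 g; not part of the job. Point: its centre, half-way up.
- blower_mid (a point): Dark blue rubber air blower standing on its base, bulb diameter 56 mm, thin steel nozzle up to 108 above the table, 70 g; not part of the job. Point: on its axis, 36 above the table.
Things that resemble listed ones, but are neither listed nor needed, are in the scene too. What is shaped like the part that bears stone_axe_mid but orange or pink is not meant.

How it is judged:
At the end, for the whole second after the job is handed in: Both clay finds in the pottery tray, both stone finds in the stone tray, the bronze axe in the metal tray: each released, at rest, flat on the free foam floor (centre within 5 mm of resting height, tilt under 0.2 rad, same way up), the two in one tray not touching (x of clay_whorl_mid in the frame of pottery_floor between -0.068 and 0.068 m and y of clay_whorl_mid in the frame of pottery_floor between -0.083 and 0.083 m and z of clay_whorl_mid in the frame of pottery_floor between 0.006 and 0.016 m and angle between each of clay_whorl_mid, clay_weight_mid, stone_whorl_mid, stone_axe_mid, bronze_axe_mid's own z axis and vertical below 0.2 rad and linear speed of each of clay_whorl, clay_weight, stone_whorl, stone_axe, bronze_axe below 0.02 m/s and x of clay_weight_mid in the frame of pottery_floor between -0.068 and 0.068 m and y of clay_weight_mid in the frame of pottery_floor between -0.083 and 0.083 m and z of clay_weight_mid in the frame of pottery_floor between 0.019 and 0.029 m and x of stone_whorl_mid in the frame of stone_floor between -0.068 and 0.068 m and y of stone_whorl_mid in the frame of stone_floor between -0.083 and 0.083 m and z of stone_whorl_mid in the frame of stone_floor between 0.005 and 0.015 m and x of stone_axe_mid in the frame of stone_floor between -0.068 and 0.068 m and y of stone_axe_mid in the frame of stone_floor between -0.083 and 0.083 m and z of stone_axe_mid in the frame of stone_floor between 0.007 and 0.017 m and x of bronze_axe_mid in the frame of metal_floor between -0.068 and 0.068 m and y of bronze_axe_mid in the frame of metal_floor between -0.083 and 0.083 m and z of bronze_axe_mid in the frame of metal_floor between 0.002 and 0.012 m and contact force between clay_whorl and clay_weight below 0.02 N and contact force between stone_whorl and stone_axe below 0.02 N).
It fails at once if a find is dropped: it falls or is flung freely at more than 0.7 m/s (a drop of about 25 mm) ((linear speed of clay_whorl above 0.7 m/s and contact force between clay_whorl and the fingers below 0.01 N) or (linear speed of clay_weight above 0.7 m/s and contact force between clay_weight and the fingers below 0.01 N) or (linear speed of stone_whorl above 0.7 m/s and contact force between stone_whorl and the fingers below 0.01 N) or (linear speed of stone_axe above 0.7 m/s and contact force between stone_axe and the fingers below 0.01 N) or (linear speed of bronze_axe above 0.7 m/s and contact force between bronze_axe and the fingers below 0.01 N)).
It fails at once if two finds are knocked together (more than 3 N) (contact force between clay_whorl and clay_weight above 3 N or contact force between any of clay_whorl, clay_weight and stone_whorl above 3 N or contact force between any of clay_whorl, clay_weight, stone_whorl and stone_axe above 3 N or contact force between any of clay_whorl, clay_weight, stone_whorl, stone_axe and bronze_axe above 3 N).
It fails at once if the camera lens or the blower is moved by more than 15 mm (distance of any of lens_mid, blower_mid from where it was at the start of the episode above 0.015 m).
It also fails if it takes over 109 s, if anything falls off the work surface, if the arm or the gripper's body presses on something with over 40 N, if the wrist force passes 120 N, or if a joint passes its speed limit or range.

## Working session

There is one attempt and no reset: what is moved stays moved. The work goes in short steps, Python scripts to look and compute and a shell command to move; the robot and the scene stay as the last step left them, time stands still between calls to the robot, and variables do not carry over. Pictures are saved under pics/ and viewed, and the job is handed in when it is done.

```bash
mkdir -p pics; python3 - <<'E'
from plant import arm,get_image,camera_info,search_frame
import cv2
print(arm.sense(), arm.hold_point_z)
for n in ["scene","side","wrist"]:
    im=get_image(n); cv2.imwrite(f"pics/{n}0.png",im[:,:,::-1])
    c=camera_info(n); print(n,c)
E
```

```text
{'clock': 0.0, 'joint_pos': array([-1.20898689e+00,  2.13358700e-01, -3.50514112e-02,  1.32350651e+00,
       -3.06798511e-05,  1.57079835e+00]), 'dq': array([ 5.31497052e-05,  8.19770437e-04,  4.61185254e-05, -6.34754429e-04,
        4.32061913e-04, -2.23818361e-04]), 'joint_efforts': array([-2.23382849e-03, -6.86161494e+01,  4.87118769e+01,  1.73247722e-02,
       -5.47594354e-06, -1.14639400e-05]), 'tool_pos': array([ 0.17688474, -0.46738893,  0.3034179 ]), 'orientation': array([ 2.02438319,  0.37143843, -2.02486016]), 'contact_force': array([ 0.76403121, -0.27083317, -0.1736928 ]), 'torque': array([-0.00793352, -0.01025681,  0.03956715]), 'gripper_width': 0.08553398905020076} 0.0539
scene {'intrinsics': array([[381.81603294,   0.        , 280.20579743],
       [  0.        , 381.81603294, 208.68557338],
       [  0.        ,   0.        ,   1.        ]]), 'R': array([[ 0.85873998,  0.51238823,  0.00489304],
       [ 0.44834608, -0.74671627, -0.49132535],
       [-0.24809561,  0.4241145 , -0.87096238]]), 't': array([-0.47760794, -0.23639789,  1.08661048])}
side {'intrinsics': array([[474.13612495,   0.        , 267.14075496],
       [  0.        , 474.13612495, 207.82567289],
       [  0.        ,   0.        ,   1.        ]]), 'R': array([[-0.99786812, -0.06233533, -0.01932694],
       [-0.02962724,  0.69654773, -0.71689852],
       [ 0.05815024, -0.71479757, -0.6969096 ]]), 't': array([0.5639428 , 0.05502786, 1.09044451])}
wrist {'intrinsics': array([[335.02258589,   0.        , 275.78040512],
       [  0.        , 335.02258589, 208.51861694],
       [  0.        ,   0.        ,   1.        ]]), 'R': array([[ 3.52631987e-01, -9.35762061e-01,  2.14490797e-04],
       [-9.02565295e-01, -3.40061610e-01,  2.64071939e-01],
       [-2.47035562e-01, -9.33138046e-02, -9.64502963e-01]]), 't': array([-0.49963466, -0.03315067,  0.37844892])}
```

View pics/scene0.png

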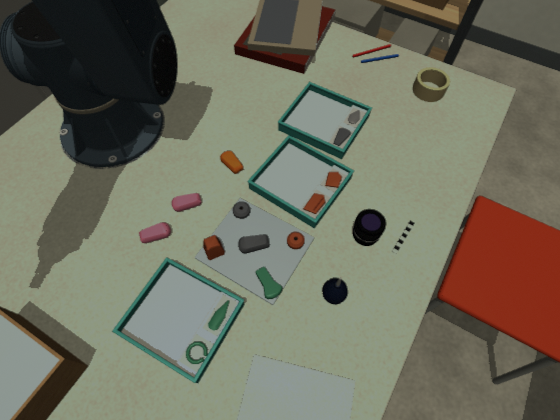

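View pics/side0.png

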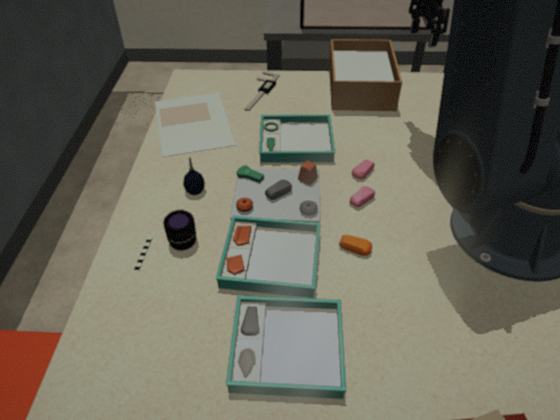

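View pics/wrist0.png

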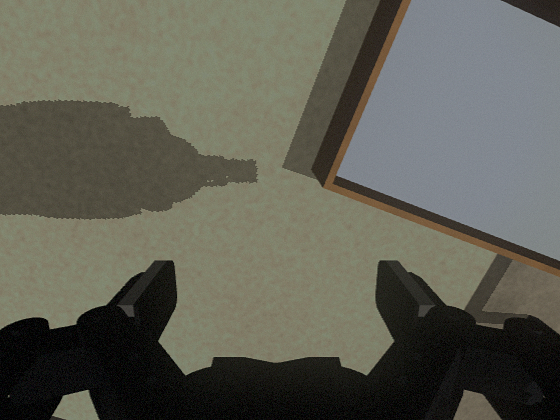

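Scene view: metal tray (180,320), mat with clay weight (213,247), stone whorl (241,209), stone axe (254,243), clay whorl (296,240), bronze axe (268,282). Pottery tray is at (300,180), stone tray at (325,118), lens at (368,226), blower at (335,290).

```bash
cat > h.py <<'E'
from plant import arm,get_image,camera_info,search_frame
import numpy as np, cv2
def back(c,uv,z):
    R=c["R"];t=c["t"];K=c["intrinsics"]
    d=R.T@np.linalg.inv(K)@np.array([uv[0],uv[1],1.]);o=-R.T@t
    return o+d*(z-o[2])/d[2]
def proj(c,X):
    q=c["intrinsics"]@(c["R"]@np.asarray(X,float)+c["t"]);return q[:2]/q[2]
H=dict(clay_whorl_mid=.017,clay_weight_mid=.030,stone_whorl_mid=.016,stone_axe_mid=.018,bronze_axe_mid=.013,lens_mid=.035,blower_mid=.036)
E
python3 - <<'E'
from h import *
for n in ["scene","side"]:
    get_image(n); c=camera_info(n)
    for k in H:
        for r in search_frame(k,n)[:4]:
            b=r["bbox"]; print(n,k,round(r["confidence"],2),np.round(b),np.round(back(c,((b[0]+b[2])/2,(b[1]+b[3])/2),H[k])[:2],3))
    im=get_image(n)[:,:,::-1]
    s=im[80:390,100:400] if n=="scene" else im[100:400,120:380]
    cv2.imwrite(f"pics/{n}z.png",cv2.resize(s,None,fx=1.9,fy=1.9,interpolation=cv2.INTER_CUBIC))
print(arm.sense()["clock"])
E
```

```text
scene clay_whorl_mid 0.77 [287. 230. 305. 251.] [ 0.628 -0.051]
scene clay_weight_mid 0.63 [204. 236. 227. 259.] [ 0.483 -0.165]
scene stone_whorl_mid 0.77 [233. 201. 250. 216.] [ 0.471 -0.044]
scene stone_axe_mid 0.78 [221. 148. 243. 174.] [0.371 0.063]
scene stone_axe_mid 0.72 [238. 234. 268. 252.] [ 0.547 -0.107]
scene stone_axe_mid 0.7 [171. 193. 202. 209.] [ 0.343 -0.096]
scene stone_axe_mid 0.58 [139. 220. 172. 242.] [ 0.332 -0.201]
scene bronze_axe_mid 0.68 [256. 269. 282. 302.] [ 0.631 -0.174]
scene lens_mid 0.95 [354. 209. 386. 242.] [0.763 0.065]
scene blower_mid 0.89 [322. 278. 349. 302.] [ 0.763 -0.116]
scene blower_mid 0.4 [111. 260. 246. 382.] [ 0.515 -0.339]
side clay_whorl_mid 0.66 [238. 199. 254. 210.] [ 0.62  -0.046]
side clay_whorl_mid 0.41 [235. 165. 264. 181.] [ 0.621 -0.165]
side clay_weight_mid 0.67 [298. 162. 317. 186.] [ 0.472 -0.152]
side stone_whorl_mid 0.47 [300. 203. 319. 216.] [ 0.466 -0.037]
side stone_axe_mid 0.92 [349. 190. 376. 207.] [ 0.337 -0.077]
side stone_axe_mid 0.82 [352. 161. 375. 180.] [ 0.326 -0.185]
side stone_axe_mid 0.77 [267. 178. 291. 201.] [ 0.542 -0.103]
side stone_axe_mid 0.72 [341. 233. 372. 257.] [0.362 0.073]
side bronze_axe_mid 0.48 [218. 212. 322. 298.] [0.552 0.107]
side lens_mid 0.61 [162. 210. 194. 251.] [0.76  0.062]
side lens_mid 0.58 [258. 114. 339. 163.] [ 0.496 -0.295]
side blower_mid 0.59 [182. 158. 206. 195.] [ 0.758 -0.123]
1.05
```

View pics/scenez.png

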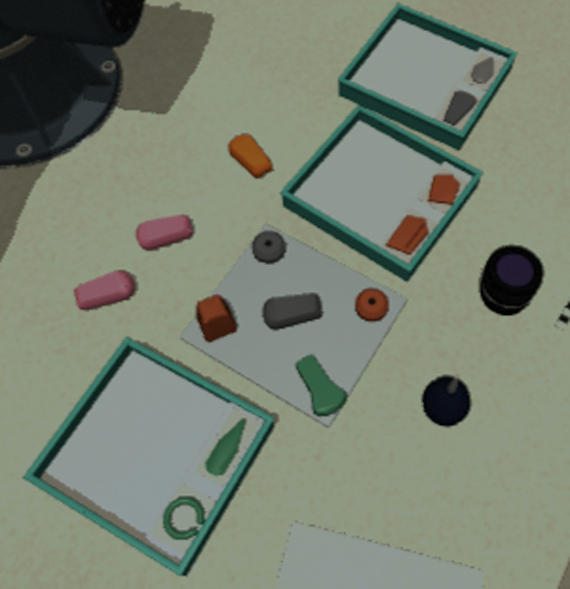

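View pics/sidez.png

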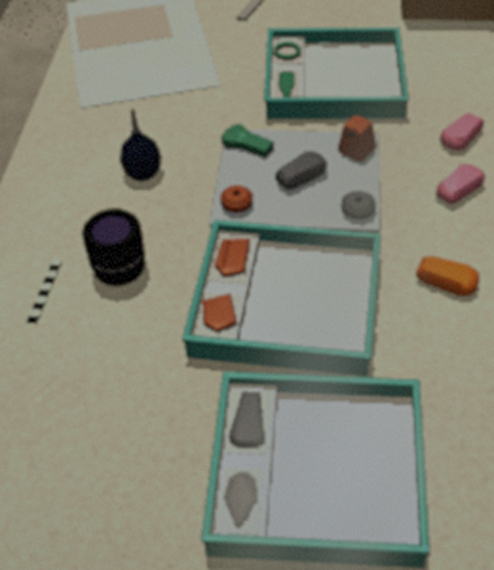

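```bash
python3 - <<'E'
from h import *
from scipy.spatial.transform import Rotation as Rr
c=camera_info("wrist");s=arm.sense()
T=Rr.from_rotvec(s["orientation"]).as_matrix()
print(np.round(T,3)); o=-c["R"].T@c["t"]; print("cam in tool",T.T@(o-s["tool_pos"])); print("cam axes in tool (cols)",np.round(T.T@c["R"].T,3))
E
```

```text
[[ 0.     0.354 -0.935]
 [ 0.    -0.935 -0.354]
 [-1.    -0.    -0.   ]]
cam in tool [-0.07032282 -0.00019769 -0.06723373]
cam axes in tool (cols) [[-0.001 -0.264  0.964]
 [ 1.    -0.002  0.001]
 [ 0.001  0.964  0.264]]
```

```bash
cat >> h.py <<'E'
from scipy.spatial.transform import Rotation as Rr
def yaw(): 
    T=Rr.from_rotvec(arm.sense()["orientation"]).as_matrix(); return np.arctan2(T[1,1],T[0,1])
def Rt(psi):
    c,s=np.cos(psi),np.sin(psi); return np.array([[0,c,s],[0,s,-c],[-1,0,0.]])
def plan(target,psi,start=None,vmax=.045,wmax=.14):
    """distances in tool axes, row by row; psi mod pi chosen nearest"""
    s=arm.sense()
    if start is None: p=s["tool_pos"];T=Rr.from_rotvec(s["orientation"]).as_matrix()
    else: p,T=np.array(start[0]),Rt(start[1])
    y0=np.arctan2(T[1,1],T[0,1]); psi=y0+(psi-y0+np.pi/2)%np.pi-np.pi/2
    T1=Rt(psi); rv=Rr.from_matrix(T.T@T1).as_rotvec(); d=np.array(target)-p
    n=int(max(np.ceil(np.linalg.norm(d)/vmax),np.ceil(np.abs(rv).max()/wmax),1))
    r=np.round(rv/n,4)
    for i in range(n):
        Ti=T@Rr.from_rotvec(r*i).as_matrix()
        print(list(map(float,np.round(Ti.T@(d/n),4))),list(map(float,r)))
    print("n",n,"psi end",round(psi,3)); return target,psi
E
python3 - <<'E'
from h import *
cs={n:camera_info(n) for n in["scene","side"]}
P={"pot":{"scene":[(360,110),(481,175),(408,268),(284,192)],"side":[(208,225),(380,230),(372,350),(189,345)]},
"stone":{"scene":[(400,6),(517,54),(462,137),(340,80)],"side":[(224,375),(419,380),(427,545),(207,545)]},
"metal":{"scene":[(127,340),(274,417),(184,567),(27,475)],"side":[(268,31),(402,29),(406,102),(265,102)]}}
off={"scene":(100,80),"side":(120,100)}
for k in P:
  for n in P[k]:
    q=[back(cs[n],(u/1.9+off[n][0],v/1.9+off[n][1]),.036)[:2] for u,v in P[k][n]]
    print(k,n,np.round(q,3).tolist(),"c",np.round(np.mean(q,0),3))
plan((.545,-.205,.32),0)
E
```

```text
pot scene [[0.469, 0.195], [0.663, 0.182], [0.646, 0.008], [0.452, 0.024]] c [0.557 0.102]
pot side [[0.65, 0.021], [0.443, 0.02], [0.454, 0.197], [0.649, 0.2]] c [0.549 0.109]
stone scene [[0.418, 0.405], [0.615, 0.407], [0.613, 0.226], [0.416, 0.228]] c [0.515 0.317]
stone side [[0.607, 0.236], [0.407, 0.233], [0.408, 0.408], [0.603, 0.418]] c [0.506 0.324]
metal scene [[0.408, -0.245], [0.606, -0.233], [0.613, -0.407], [0.415, -0.42]] c [ 0.511 -0.326]
metal side [[0.607, -0.4], [0.402, -0.413], [0.403, -0.23], [0.599, -0.223]] c [ 0.503 -0.317]
[-0.0015, -0.0105, -0.0397] [-0.1099, -0.0, 0.0]
[-0.0015, -0.0061, -0.0406] [-0.1099, -0.0, 0.0]
[-0.0015, -0.0016, -0.0411] [-0.1099, -0.0, 0.0]
[-0.0015, 0.0029, -0.041] [-0.1099, -0.0, 0.0]
[-0.0015, 0.0074, -0.0404] [-0.1099, -0.0, 0.0]
[-0.0015, 0.0118, -0.0394] [-0.1099, -0.0, 0.0]
[-0.0015, 0.0161, -0.0378] [-0.1099, -0.0, 0.0]
[-0.0015, 0.0201, -0.0358] [-0.1099, -0.0, 0.0]
[-0.0015, 0.0239, -0.0334] [-0.1099, -0.0, 0.0]
[-0.0015, 0.0274, -0.0306] [-0.1099, -0.0, 0.0]
[-0.0015, 0.0306, -0.0274] [-0.1099, -0.0, 0.0]
n 11 psi end 0.0
```

The pictures match the listing. Both static cameras place every tray within about 8 mm of each other. Next I go over the mat for a wrist view.

```bash
python3 -m handwheel '[[1,[-0.0015,-0.0105,-0.040],[-0.11,0,0]],[1,[-0.0015,-0.006,-0.0405],[-0.11,0,0]],[1,[-0.0015,-0.0015,-0.041],[-0.11,0,0]],[1,[-0.0015,0.003,-0.041],[-0.11,0,0]],[1,[-0.0015,0.0075,-0.0405],[-0.11,0,0]],[1,[-0.0015,0.012,-0.0395],[-0.11,0,0]],[1,[-0.0015,0.016,-0.038],[-0.11,0,0]],[1,[-0.0015,0.020,-0.036],[-0.11,0,0]],[1,[-0.0015,0.024,-0.0335],[-0.11,0,0]],[1,[-0.0015,0.0275,-0.0305],[-0.11,0,0]],[1,[-0.0015,0.0305,-0.0275],[-0.11,0,0]],[1,[0,0,0],[0,0,0]]]'
python3 - <<'E'
from h import *
s=arm.sense();print(s["clock"],s["tool_pos"],yaw(),np.abs(s["dq"]).max(),s["joint_pos"])
im=get_image("wrist");c=camera_info("wrist")
cv2.imwrite("pics/w1.png",im[:,:,::-1])
import pickle;pickle.dump(c,open("c1.pkl","wb"))
E
```

```text
clock: 2.25
tool_pos: [0.5483, -0.2017, 0.3197]
orientation: [1.203, 1.214, -1.202]
contact_force: [0.4, -0.1, -0.3]
gripper_width: 0.0854
2.25 [ 0.54830598 -0.2017473   0.31967544] 0.008727297287342811 0.06677440472828483 [-3.52919402e-01  3.92443513e-01  2.49965002e-01  1.42850454e+00
  8.33939325e-04  1.20914950e+00]
```

View pics/w1.png

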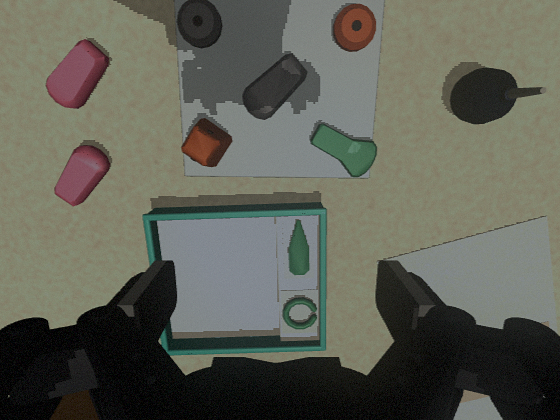

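```bash
python3 - <<'E'
import cv2
im=cv2.imread("pics/w1.png"); s=im[0:185,170:390]; s=cv2.resize(s,None,fx=3.2,fy=3.2,interpolation=cv2.INTER_CUBIC)
s=cv2.convertScaleAbs(s,alpha=1.6,beta=20); cv2.imwrite("pics/w1z.png",s)
E
```

```text
(no output)
```

View pics/w1z.png

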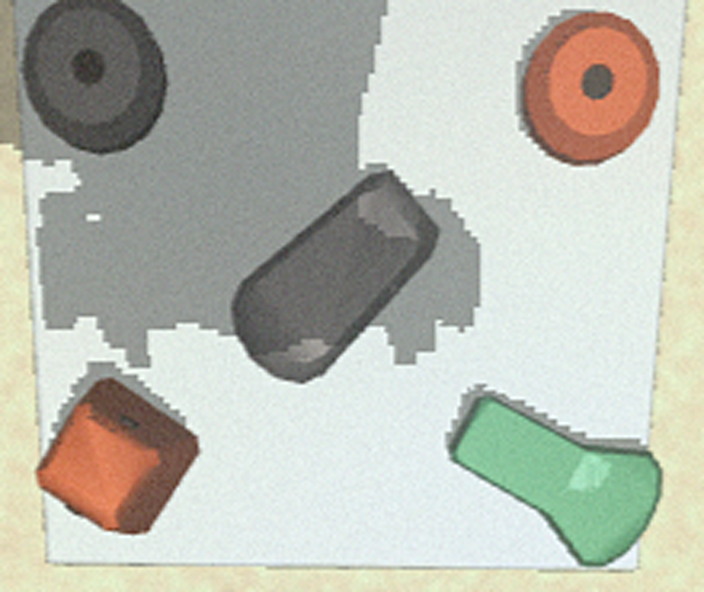

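```bash
python3 - <<'E'
import cv2
im=cv2.imread("pics/w1.png"); s=im[105:180,170:240]; s=cv2.resize(s,None,fx=8,fy=8,interpolation=cv2.INTER_CUBIC)
s=cv2.convertScaleAbs(s,alpha=1.8,beta=10); cv2.imwrite("pics/w1w.png",s)
E
python3 - <<'E'
from h import *;import pickle
c=pickle.load(open("c1.pkl","rb"))
f=lambda u,v,z: np.round(back(c,(u/3.2+170,v/3.2),z)[:2],4)
print("clay whorl",f(597,82,.028),"outl",f(592,88,.017)); print("stone whorl",f(88,66,.026),f(95,77,.016))
a=f(412,200,.018);b=f(258,352,.018);print("stone axe",(a+b)/2,np.linalg.norm(b-a),np.arctan2(*(b-a)[::-1]))
for e in [((240,290),(370,178)),((330,370),(437,240))]:
    p,q=f(*e[0],.018),f(*e[1],.018);print(" side",p,q,np.arctan2(*(p-q)[::-1]))
for e in [((490,395),(585,443)),((452,458),(545,510))]:
    p,q=f(*e[0],.016),f(*e[1],.016);print("bronze side",p,q,np.arctan2(*(q-p)[::-1]))
print("butt",f(468,425,.013),"blade tips",f(657,460,.013),f(595,565,.013),f(640,530,.013))
for p in [(198,448),(140,533),(38,478),(110,378)]: print("w",f(*p,.006),f(*p,.02))
T=lambda u,v:np.round(back(c,(u,v),.036)[:2],4)
print("metal", T(144,214),T(326,210),T(326,350))
E
```

```text
clay whorl [ 0.6254 -0.0504] outl [ 0.6264 -0.0495]
stone whorl [ 0.4703 -0.046 ] [ 0.4702 -0.0466]
stone axe [ 0.54525 -0.1059 ] 0.06884104880084266 -2.390097219570997
 side [ 0.5146 -0.1099] [ 0.5569 -0.0759] -2.464549557159941
 side [ 0.5441 -0.1351] [ 0.5788 -0.0944] -2.276786222958006
bronze side [ 0.5982 -0.1431] [ 0.6314 -0.159 ] -0.44663831394360975
bronze side [ 0.586  -0.1641] [ 0.619  -0.1819] -0.4946639121464431
butt [ 0.5915 -0.1532] blade tips [ 0.6574 -0.1649] [ 0.6384 -0.2017] [ 0.6534 -0.1892]
w [ 0.4976 -0.1617] [ 0.4994 -0.1607]
w [ 0.4758 -0.1917] [ 0.4784 -0.1897]
w [ 0.4406 -0.1723] [ 0.4445 -0.171 ]
w [ 0.468 -0.138] [ 0.4708 -0.1379]
metal [ 0.4022 -0.2399] [ 0.6024 -0.2348] [ 0.6101 -0.4153]
```

View pics/w1w.png

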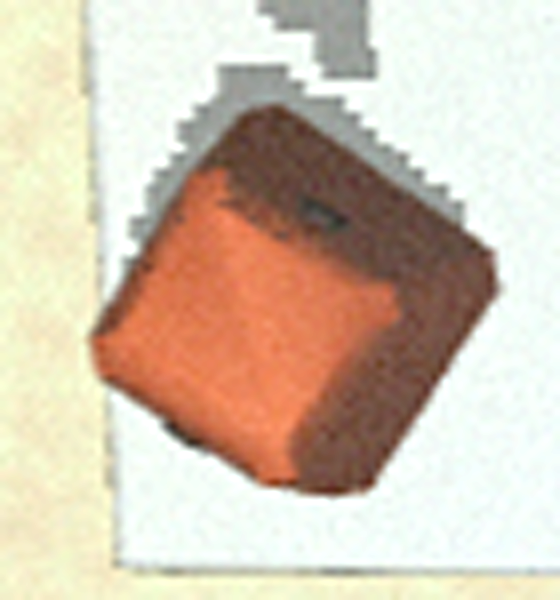

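```bash
python3 - <<'E'
from h import *;import pickle
c=pickle.load(open("c1.pkl","rb"))
f=lambda u,v,z: np.round(back(c,(u/8+170,v/8+105),z)[:2],4)
print("top",f(245,322,.054),"base",f(309,303,.006))
for e,z in [(((497,280),(370,490)),.006),(((275,105),(490,250)),.006),(((395,290),(290,485)),.054),(((200,170),(395,290)),.054)]:
    p,q=f(*e[0],z),f(*e[1],z);print(np.linalg.norm(q-p),np.arctan2(*(q-p)[::-1]))
print(arm.sense()["tool_pos"],yaw(),arm.hold_point_z)
plan((.477,-.16,.20),-.63-np.pi/2); print(); plan((.477,-.16,.20),-.63)
E
```

```text
top [ 0.4727 -0.1636] base [ 0.4713 -0.165 ]
0.03536566131150382 -2.1446822210913004
0.03508518205738709 -0.5927456509838795
0.02797230773461494 -2.103245425646797
0.027253073221198378 -0.552376136249686
[ 0.54674241 -0.20310791  0.31977052] 0.004285875187775829 0.0539
[0.0171, -0.0099, -0.0062] [-0.1338, -0.0001, 0.0]
[0.0171, -0.009, -0.0075] [-0.1338, -0.0001, 0.0]
[0.0171, -0.0079, -0.0086] [-0.1338, -0.0001, 0.0]
[0.0171, -0.0067, -0.0096] [-0.1338, -0.0001, 0.0]
[0.0171, -0.0054, -0.0104] [-0.1338, -0.0001, 0.0]
[0.0171, -0.0039, -0.011] [-0.1338, -0.0001, 0.0]
[0.0171, -0.0024, -0.0115] [-0.1338, -0.0001, 0.0]
n 7 psi end 0.941

[0.024, -0.0139, -0.0087] [0.1269, -0.0, 0.0001]
[0.024, -0.0149, -0.0068] [0.1269, -0.0, 0.0001]
[0.024, -0.0156, -0.0049] [0.1269, -0.0, 0.0001]
[0.024, -0.0161, -0.0029] [0.1269, -0.0, 0.0001]
[0.024, -0.0164, -0.0008] [0.1269, -0.0, 0.0001]
n 5 psi end -0.63
```

```bash
python3 - <<'E'
from h import *
plan((.625,-.170,.15),1.10)
E
```

```text
[0.0212, 0.0098, -0.0041] [-0.137, -0.0001, 0.0]
[0.0212, 0.0103, -0.0027] [-0.137, -0.0001, 0.0]
[0.0212, 0.0106, -0.0013] [-0.137, -0.0001, 0.0]
[0.0212, 0.0106, 0.0002] [-0.137, -0.0001, 0.0]
[0.0212, 0.0105, 0.0016] [-0.137, -0.0001, 0.0]
[0.0212, 0.0102, 0.003] [-0.137, -0.0001, 0.0]
[0.0212, 0.0097, 0.0044] [-0.137, -0.0001, 0.0]
[0.0212, 0.009, 0.0057] [-0.137, -0.0001, 0.0]
n 8 psi end 1.1
```

```bash
python3 -m handwheel '[[0.3,[0.021,0.010,-0.004],[-0.137,0,0]],[0.3,[0.021,0.0105,-0.0025],[-0.137,0,0]],[0.3,[0.021,0.0105,-0.0015],[-0.137,0,0]],[0.3,[0.021,0.0105,0],[-0.137,0,0]],[0.3,[0.021,0.0105,0.0015],[-0.137,0,0]],[0.3,[0.021,0.010,0.003],[-0.137,0,0]],[0.3,[0.021,0.0095,0.0045],[-0.137,0,0]],[0.3,[0.021,0.009,0.0055],[-0.137,0,0]],[0.3,[0,0,0],[0,0,0]],[0.3,[0,0,0],[0,0,0]]]' 40
cat > look.py <<'E'
from h import *
import sys,pickle
s=arm.sense();print(np.round(s["clock"],2),np.round(s["tool_pos"],4),"psi",round(yaw(),3),"w",round(s["gripper_width"],4),"F",np.round(s["contact_force"],1),"dq",np.abs(s["dq"]).max().round(3))
if len(sys.argv)>1:
    n=sys.argv[1]; cam=sys.argv[2] if len(sys.argv)>2 else "wrist"
    c=camera_info(cam);im=get_image(cam);pickle.dump(c,open(n+".pkl","wb"));cv2.imwrite(f"pics/{n}.png",cv2.convertScaleAbs(im[:,:,::-1],alpha=1.5,beta=10))
E
python3 look.py w2
```

```text
clock: 3.3
tool_pos: [0.6228, -0.1725, 0.1528]
orientation: [0.375, 1.539, -0.376]
contact_force: [-0.7, -0.8, -0.6]
gripper_width: 0.0558
3.3 [ 0.6228 -0.1725  0.1528] psi 1.092 w 0.0558 F [-0.7 -0.8 -0.6] dq 0.019
```

View pics/w2.png

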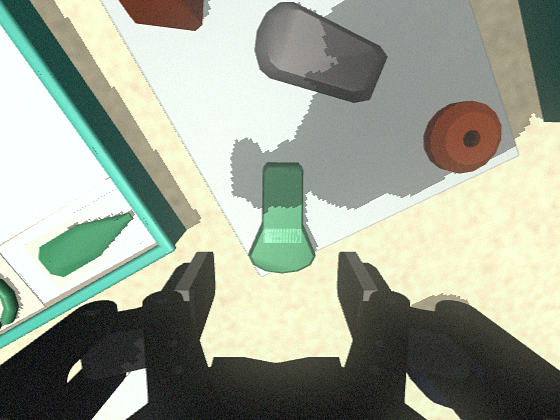

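```bash
python3 - <<'E'
from h import *;import pickle
c=pickle.load(open("w2.pkl","rb"))
f=lambda u,v,z: np.round(back(c,(u,v),z)[:2],4)
a,b=f(282.5,163,.018),f(282,272,.010);print(a,b,np.linalg.norm(a-b),(a+b)/2,np.arctan2(*(b-a)[::-1]))
print("clay whorl",f(472,138,.028))
p,q=f(264,175,.018),f(302,175,.018);print(np.linalg.norm(p-q))
m=(a+b)/2; plan((m[0],m[1],.082),np.arctan2(*(b-a)[::-1])+np.pi/2)
E
```

```text
[ 0.5899 -0.1505] [ 0.6583 -0.1859] 0.07701766031242448 [ 0.6241 -0.1682] -0.4775839889069629
clay whorl [ 0.6259 -0.0475]
0.02348297255459796
[0.0358, 0.0021, -0.0006] [-0.0006, 0.0004, -0.0]
[0.0358, 0.0021, -0.0006] [-0.0006, 0.0004, -0.0]
n 2 psi end 1.093
```

```bash
python3 -m handwheel '[[0.3,[0.02,0.002,-0.0005],[0,0,0]],[0.3,[0.02,0.002,-0.0005],[0,0,0]],[0.3,[0.02,0,0],[0,0,0]],[0.3,[0.01,0,0],[0,0,0]],[0.3,[0,0,0],[0,0,0]],[0.3,[0,0,0],[0,0,0]]]' 40; python3 look.py w3
```

```text
clock: 3.95
tool_pos: [0.6249, -0.1682, 0.0837]
orientation: [0.372, 1.537, -0.372]
contact_force: [0.3, -0.1, 0.2]
gripper_width: 0.0557
3.95 [ 0.6249 -0.1682  0.0837] psi 1.096 w 0.0557 F [ 0.3 -0.1  0.2] dq 0.008
```

View pics/w3.png

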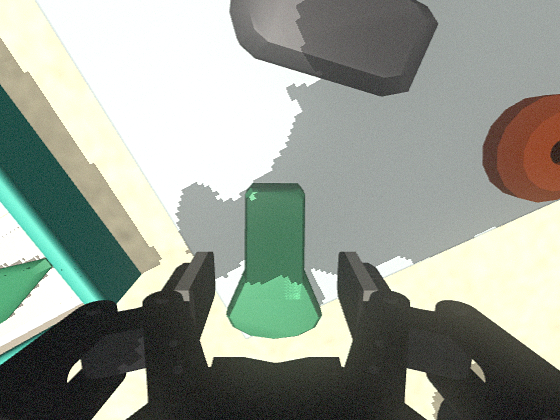

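```bash
python3 - <<'E'
from h import *;import pickle
c=pickle.load(open("w3.pkl","rb"))
R=Rt(1.096);p=np.array([.6249,-.1682,.0837])
for x in (.060,.066,.070):
  print(x,[np.round(proj(c,p+R@np.array([x,.028,z])),0).tolist() for z in (-.011,0,.011)])
f=lambda u,v,z: np.round(back(c,(u,v),z)[:2],4)
a,b=f(275,184,.018),f(274,338,.012);print(R.T[:, :2]@(a-p[:2]),R.T[:,:2]@(b-p[:2]))
E
```

```text
0.06 [[342.0, 255.0], [341.0, 278.0], [339.0, 301.0]]
0.066 [[339.0, 249.0], [338.0, 272.0], [337.0, 294.0]]
0.07 [[338.0, 246.0], [337.0, 268.0], [336.0, 290.0]]
[ 0.         -0.00013369 -0.04007134] [ 0.         -0.00082384  0.03842722]
```

```bash
python3 -m handwheel '[[0.3,[0.003,0,-0.0008],[0,0,0]],[-0.5,[0,0,0],[0,0,0]],[-0.5,[0,0,0],[0,0,0]],[-1,[0,0,0],[0,0,0]],[-1,[0,0,0],[0,0,0]],[-1,[0,0,0],[0,0,0]],[-1,[0,0,0],[0,0,0]]]' 40; python3 look.py w4
```

```text
clock: 4.7
tool_pos: [0.624, -0.1675, 0.0801]
orientation: [0.371, 1.538, -0.372]
contact_force: [-1.9, -0.1, 5.6]
gripper_width: 0.0305
4.7 [ 0.624  -0.1675  0.0801] psi 1.097 w 0.0305 F [-1.9 -0.1  5.6] dq 0.001
```

View pics/w4.png

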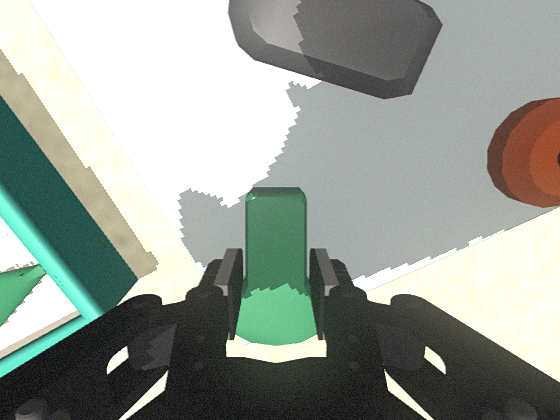

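```bash
python3 -m handwheel '[[-0.1,[-0.002,0,0],[0,0,0]],[-0.1,[0,0,-0.004],[0,0,0]],[-0.1,[0,0,0],[0,0,0]],[-1,[0,0,0],[0,0,0]],[-1,[0,0,0],[0,0,0]],[-1,[0,0,0],[0,0,0]],[-1,[0,0,0],[0,0,0]]]' 40; python3 look.py w5
```

```text
clock: 5.45
tool_pos: [0.6202, -0.1656, 0.0817]
orientation: [0.372, 1.539, -0.372]
contact_force: [-3.1, -0.1, 6.5]
gripper_width: 0.0268
5.45 [ 0.6202 -0.1656  0.0817] psi 1.097 w 0.0268 F [-3.1 -0.1  6.5] dq 0.001
```

View pics/w5.png

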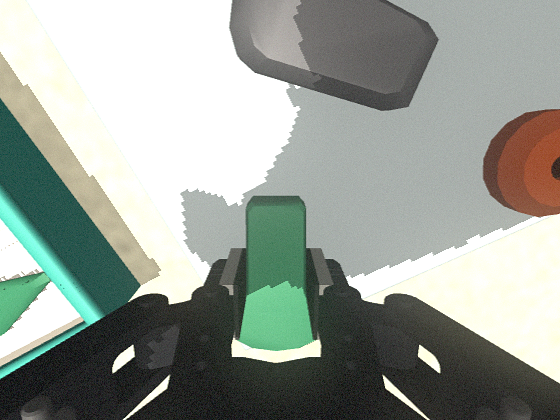

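```bash
python3 -m handwheel '[[-1,[-0.01,0,0],[0,0,0]],[-1,[-0.02,0,0],[0,0,0]],[-1,[-0.03,0,0],[0,0,0]],[-1,[0,0,0],[0,0,0]]]'; python3 - <<'E'
from h import *
import look
plan((.483,-.327,.1317),1.097)
E
```

```text
clock: 5.9
tool_pos: [0.622, -0.1661, 0.1458]
orientation: [0.371, 1.533, -0.371]
contact_force: [1.1, -0.1, -1.2]
gripper_width: 0.0268
5.9 [ 0.622  -0.1661  0.1458] psi 1.097 w 0.0268 F [ 1.1 -0.1 -1.2] dq 0.068
[0.0027, -0.0413, -0.0101] [-0.0, 0.0011, -0.0002]
[0.0027, -0.0413, -0.0101] [-0.0, 0.0011, -0.0002]
[0.0028, -0.0413, -0.0101] [-0.0, 0.0011, -0.0002]
[0.0028, -0.0413, -0.0101] [-0.0, 0.0011, -0.0002]
[0.0028, -0.0413, -0.01] [-0.0, 0.0011, -0.0002]
n 5 psi end 1.097
```

```bash
python3 -m handwheel '[[-1,[0,-0.03,-0.0075],[0,0,0]],[-1,[0,-0.0415,-0.010],[0,0,0]],[-1,[0,-0.0415,-0.010],[0,0,0]],[-1,[0,-0.0415,-0.010],[0,0,0]],[-1,[0,-0.032,-0.008],[0,0,0]],[-1,[0,-0.02,-0.005],[0,0,0]],[-1,[0,0,0],[0,0,0]],[-1,[0,0,0],[0,0,0]]]'; python3 look.py w6
```

```text
clock: 6.7
tool_pos: [0.4809, -0.3264, 0.1413]
orientation: [0.372, 1.539, -0.372]
contact_force: [0.2, 0.2, -2.3]
gripper_width: 0.0267
6.7 [ 0.4809 -0.3264  0.1413] psi 1.096 w 0.0267 F [ 0.2  0.2 -2.3] dq 0.023
```

View pics/w6.png

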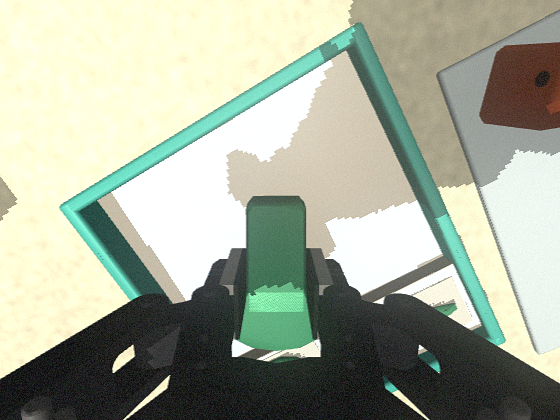

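```bash
python3 -m handwheel '[[-1,[0.018,0,0],[0,0,0]],[-1,[0.018,0,0],[0,0,0]],[-1,[0.010,0,0],[0,0,0]],[-1,[0.005,0,0],[0,0,0]],[-1,[0,0,0],[0,0,0]],[-1,[0,0,0],[0,0,0]]]'; python3 look.py
```

```text
clock: 7.35
tool_pos: [0.4815, -0.3263, 0.091]
orientation: [0.371, 1.538, -0.371]
contact_force: [0.9, -0.1, -1.5]
gripper_width: 0.0267
7.35 [ 0.4815 -0.3263  0.091 ] psi 1.097 w 0.0267 F [ 0.9 -0.1 -1.5] dq 0.006
```

```bash
python3 -m handwheel '[[-1,[0.003,0,0],[0,0,0]],[-1,[0.001,0,0],[0,0,0]],[-1,[0.001,0,0],[0,0,0]],[-1,[0,0,0],[0,0,0]]]'; python3 look.py
```

```text
clock: 7.75
tool_pos: [0.4811, -0.3264, 0.0858]
orientation: [0.371, 1.538, -0.372]
contact_force: [-1.0, 2.2, 4.2]
gripper_width: 0.0263
7.75 [ 0.4811 -0.3264  0.0858] psi 1.097 w 0.0263 F [-1.   2.2  4.2] dq 0.002
```

```bash
python3 -m handwheel '[[-0.2,[0,0,0],[0,0,0]],[0,[0,0,0],[0,0,0]],[0,[0,0,0],[0,0,0]],[0,[-0.01,0,0],[0,0,0]],[0,[-0.03,0,0],[0,0,0]],[0.4,[-0.045,0,0],[0,0,0]],[0.4,[-0.02,0,0],[0,0,0]]]'; python3 look.py w7
python3 - <<'E'
from h import *
plan((.473,-.163,.19),-.58)
E
```

```text
clock: 8.45
tool_pos: [0.4819, -0.3269, 0.1948]
orientation: [0.37, 1.535, -0.372]
contact_force: [-0.0, -0.0, 0.6]
gripper_width: 0.0597
8.45 [ 0.4819 -0.3269  0.1948] psi 1.097 w 0.0597 F [-0.  -0.   0.6] dq 0.41
[0.0006, 0.0129, -0.0076] [-0.1331, 0.0005, 0.0005]
[0.0006, 0.0138, -0.0058] [-0.1331, 0.0005, 0.0005]
[0.0006, 0.0144, -0.0039] [-0.1331, 0.0005, 0.0005]
[0.0006, 0.0148, -0.002] [-0.1331, 0.0005, 0.0005]
[0.0006, 0.015, 0.0] [-0.1331, 0.0005, 0.0005]
[0.0006, 0.0148, 0.002] [-0.1331, 0.0005, 0.0005]
[0.0006, 0.0144, 0.0039] [-0.1331, 0.0005, 0.0005]
[0.0006, 0.0138, 0.0058] [-0.1331, 0.0005, 0.0005]
[0.0006, 0.0129, 0.0076] [-0.1331, 0.0005, 0.0005]
[0.0006, 0.0118, 0.0092] [-0.1331, 0.0005, 0.0005]
[0.0006, 0.0104, 0.0107] [-0.1331, 0.0005, 0.0005]
n 11 psi end 2.562
```

View pics/w7.png

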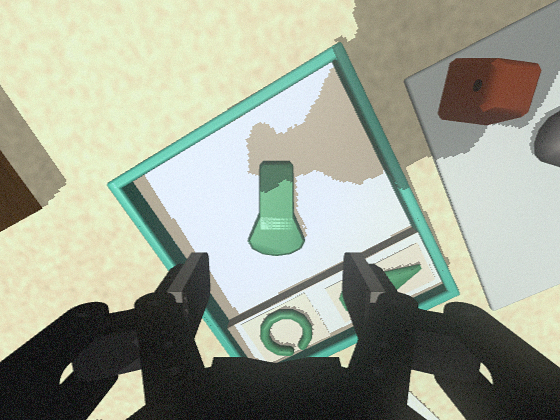

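```bash
python3 - <<'E'
from h import *;import pickle
plan((.473,-.163,.19),.985)
E
```

```text
[0.0015, 0.0355, -0.0209] [0.028, 0.0018, 0.0001]
[0.0016, 0.0349, -0.0219] [0.028, 0.0018, 0.0001]
[0.0016, 0.0342, -0.0228] [0.028, 0.0018, 0.0001]
[0.0017, 0.0336, -0.0238] [0.028, 0.0018, 0.0001]
n 4 psi end 0.985
```

```bash
python3 -m handwheel '[[0.35,[0,0.0355,-0.021],[0.028,0,0]],[0.35,[0.0015,0.035,-0.022],[0.028,0,0]],[0.35,[0.0015,0.034,-0.023],[0.028,0,0]],[0.35,[0.0015,0.0335,-0.024],[0.028,0,0]],[0.35,[0,0,0],[0,0,0]],[0.35,[0,0,0],[0,0,0]]]'; python3 look.py w8
```

```text
clock: 9.1
tool_pos: [0.471, -0.1612, 0.1865]
orientation: [0.457, 1.521, -0.457]
contact_force: [-0.0, -0.4, 0.0]
gripper_width: 0.058
9.1 [ 0.471  -0.1612  0.1865] psi 0.987 w 0.058 F [-0.  -0.4  0. ] dq 0.034
```

View pics/w8.png

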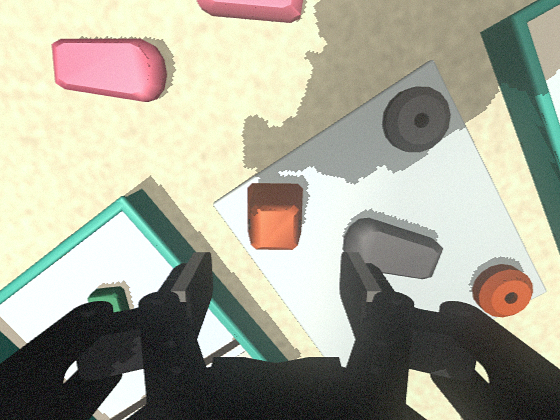

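```bash
python3 - <<'E'
from h import *;import pickle
c=pickle.load(open("w8.pkl","rb"))
f=lambda u,v,z: np.round(back(c,(u,v),z)[:2],4)
R=Rt(.987);tz=R[:2,2]
print(f(275,183,.006)+tz*.021, f(276,249,.054)-tz*.012,f(276,208,.054)+tz*.012)
print("edges",f(248,195,.02),f(302,195,.02),"st whorl",f(421,120,.026),"clay",f(511,298,.028))
print("R^T", R.T[1:,:2]@(f(275,183,.006)+tz*.021-arm.sense()["tool_pos"][:2]))
E
```

```text
[ 0.4735219 -0.1632751] [ 0.47478749 -0.16338565] [ 0.47181251 -0.16131435]
edges [ 0.4502 -0.1714] [ 0.4719 -0.1387] st whorl [ 0.4709 -0.0448] clay [ 0.6269 -0.0481]
R^T [0.00030273 0.00273326]
```

```bash
python3 -m handwheel '[[0.35,[0.03,0,0.0025],[0,0,0]],[0.35,[0.03,0,0],[0,0,0]],[0.35,[0.025,0,0],[0,0,0]],[0.35,[0.012,0,0],[0,0,0]],[0.35,[0.003,0,0],[0,0,0]],[-0.2,[0,0,0],[0,0,0]],[-0.6,[0,0,0],[0,0,0]],[-1,[0,0,0],[0,0,0]],[-1,[0,0,0],[0,0,0]],[-1,[0,0,0],[0,0,0]]]' 35; python3 look.py w9
```

```text
clock: 10.15
tool_pos: [0.4736, -0.1635, 0.0869]
orientation: [0.458, 1.52, -0.459]
contact_force: [-1.0, -0.4, 7.2]
gripper_width: 0.0381
10.15 [ 0.4736 -0.1635  0.0869] psi 0.985 w 0.0381 F [-1.  -0.4  7.2] dq 0.001
```

View pics/w9.png

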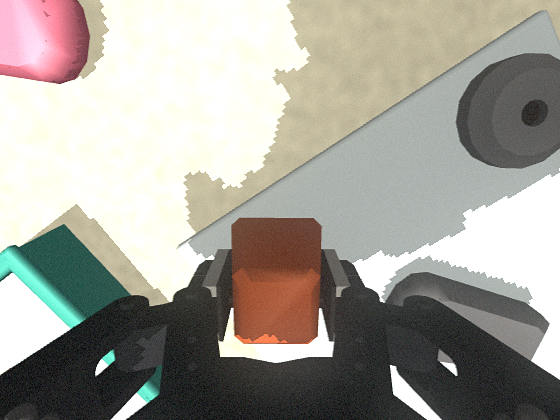

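```bash
python3 -m handwheel '[[-1,[-0.01,0,0],[0,0,0]],[-1,[-0.025,0,0],[0,0,0]],[-1,[-0.03,0,0],[0,0,0]],[-1,[-0.01,0,0],[0,0,0]],[-1,[0,0,0],[0,0,0]]]'; python3 look.py
python3 - <<'E'
from h import *
plan((.528,.066,.16),0)
E
```

```text
clock: 10.7
tool_pos: [0.4737, -0.1634, 0.1626]
orientation: [0.459, 1.519, -0.459]
contact_force: [-0.1, 1.5, -2.5]
gripper_width: 0.0382
10.7 [ 0.4737 -0.1634  0.1626] psi 0.985 w 0.0382 F [-0.1  1.5 -2.5] dq 0.048
[0.0003, 0.0276, -0.0102] [0.1231, 0.0003, -0.0003]
[0.0003, 0.0262, -0.0135] [0.1231, 0.0003, -0.0003]
[0.0003, 0.0243, -0.0166] [0.1231, 0.0003, -0.0003]
[0.0003, 0.0221, -0.0195] [0.1231, 0.0003, -0.0003]
[0.0003, 0.0195, -0.0221] [0.1231, 0.0003, -0.0003]
[0.0003, 0.0167, -0.0243] [0.1231, 0.0003, -0.0003]
[0.0003, 0.0136, -0.0262] [0.1231, 0.0003, -0.0003]
[0.0003, 0.0103, -0.0276] [0.1231, 0.0003, -0.0003]
n 8 psi end 0.0
```

```bash
python3 -m handwheel '[[-1,[0,0.0275,-0.010],[0.123,0,0]],[-1,[0,0.026,-0.0135],[0.123,0,0]],[-1,[0,0.0245,-0.0165],[0.123,0,0]],[-1,[0,0.022,-0.0195],[0.123,0,0]],[-1,[0,0.0195,-0.022],[0.123,0,0]],[-1,[0,0.0165,-0.0245],[0.123,0,0]],[-1,[0,0.0135,-0.026],[0.123,0,0]],[-1,[0,0.0105,-0.0275],[0.123,0,0]],[-1,[0,0,0],[0,0,0]],[-1,[0,0,0],[0,0,0]]]'; python3 look.py w10
```

```text
clock: 11.7
tool_pos: [0.5266, 0.066, 0.1597]
orientation: [1.205, 1.212, -1.208]
contact_force: [-0.0, 0.3, -1.4]
gripper_width: 0.038
11.7 [0.5266 0.066  0.1597] psi 0.004 w 0.038 F [-0.   0.3 -1.4] dq 0.026
```

View pics/w10.png

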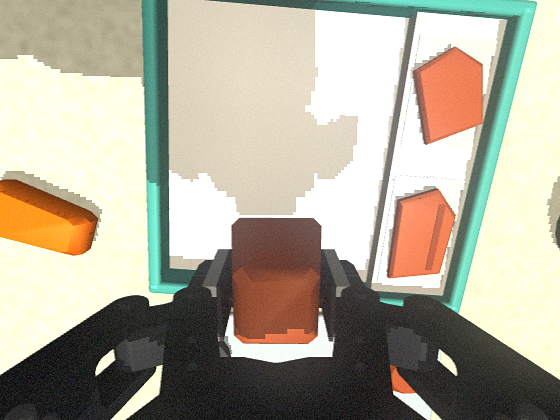

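```bash
python3 - <<'E'
from h import *;import pickle
c=pickle.load(open("w10.pkl","rb"))
f=lambda u,v,z: np.round(back(c,(u,v),z)[:2],4)
print(f(151,292,.036),f(461,311,.036),f(536,2,.036),f(143,0,.036))
print("floor far-left",f(168,180,.010),"step edge floor",f(408,50,.022),f(368,282,.022))
E
```

```text
[0.4462 0.0237] [0.6483 0.0103] [0.6599 0.1901] [0.4582 0.1906]
floor far-left [0.4548 0.0921] step edge floor [0.6017 0.1698] [0.59   0.0238]
```

```bash
python3 -m handwheel '[[-1,[0.02,0,-0.001],[0,0,0]],[-1,[0.02,0,-0.001],[0,0,0]],[-1,[0.016,0,0],[0,0,0]],[-1,[0.007,0,0],[0,0,0]],[-1,[0.003,0,0],[0,0,0]],[-1,[0,0,0],[0,0,0]],[-1,[0,0,0],[0,0,0]]]'; python3 look.py
```

```text
clock: 12.45
tool_pos: [0.5275, 0.0675, 0.0956]
orientation: [1.209, 1.209, -1.208]
contact_force: [0.5, 0.3, -0.8]
gripper_width: 0.0381
12.45 [0.5275 0.0675 0.0956] psi 0.001 w 0.0381 F [ 0.5  0.3 -0.8] dq 0.004
```

```bash
python3 -m handwheel '[[-1,[0.002,0,0],[0,0,0]],[-1,[0.0015,0,0],[0,0,0]],[-1,[0.0008,0,0],[0,0,0]],[-1,[0,0,0],[0,0,0]],[-1,[0,0,0],[0,0,0]]]'; python3 look.py
```

```text
clock: 12.95
tool_pos: [0.5273, 0.0677, 0.091]
orientation: [1.209, 1.209, -1.208]
contact_force: [-2.6, 0.4, 5.5]
gripper_width: 0.038
12.95 [0.5273 0.0677 0.091 ] psi 0.001 w 0.038 F [-2.6  0.4  5.5] dq 0.001
```

```bash
python3 -m handwheel '[[-0.05,[0,0,0],[0,0,0]],[0.2,[0,0,0],[0,0,0]],[0.2,[0,0,0],[0,0,0]],[0.2,[-0.01,0,0],[0,0,0]],[0.4,[-0.03,0,0],[0,0,0]],[0.4,[-0.045,0,0],[0,0,0]],[0.4,[-0.01,0,0],[0,0,0]],[0.4,[0,0,0],[0,0,0]]]'; python3 look.py w11; python3 - <<'E'
from h import *
plan((.626,-.048,.17),0)
E
```

```text
clock: 13.75
tool_pos: [0.5283, 0.0678, 0.1879]
orientation: [1.211, 1.207, -1.205]
contact_force: [-0.3, -1.0, -0.8]
gripper_width: 0.0595
13.75 [0.5283 0.0678 0.1879] psi 0.001 w 0.0595 F [-0.3 -1.  -0.8] dq 0.061
[0.0041, 0.0246, 0.0289] [0.0002, -0.0001, -0.0004]
[0.0041, 0.0246, 0.0289] [0.0002, -0.0001, -0.0004]
[0.0041, 0.0246, 0.0289] [0.0002, -0.0001, -0.0004]
[0.0041, 0.0246, 0.0289] [0.0002, -0.0001, -0.0004]
n 4 psi end 0.0
```

View pics/w11.png

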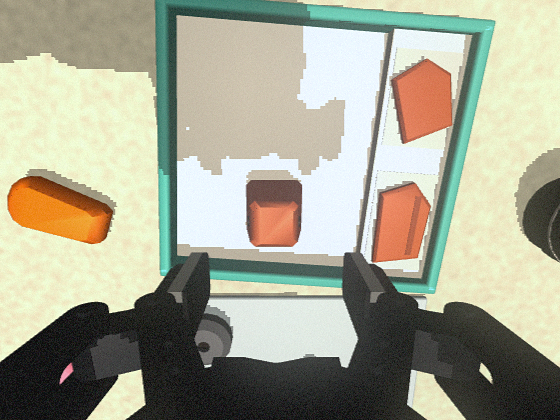

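Clay weight stands upright in the pottery tray at (273,213). On to the clay whorl.

```bash
python3 -m handwheel '[[0.4,[0.004,0.0245,0.029],[0,0,0]],[0.4,[0.004,0.0245,0.029],[0,0,0]],[0.4,[0.004,0.0245,0.029],[0,0,0]],[0.4,[0.004,0.0245,0.029],[0,0,0]],[0.4,[0,0,0],[0,0,0]],[0.4,[0,0,0],[0,0,0]]]'; python3 look.py w12
```

```text
clock: 14.4
tool_pos: [0.6246, -0.0487, 0.1676]
orientation: [1.208, 1.212, -1.211]
contact_force: [-0.1, 0.0, 0.2]
gripper_width: 0.0598
14.4 [ 0.6246 -0.0487  0.1676] psi -0.0 w 0.0598 F [-0.1  0.   0.2] dq 0.031
```

View pics/w12.png

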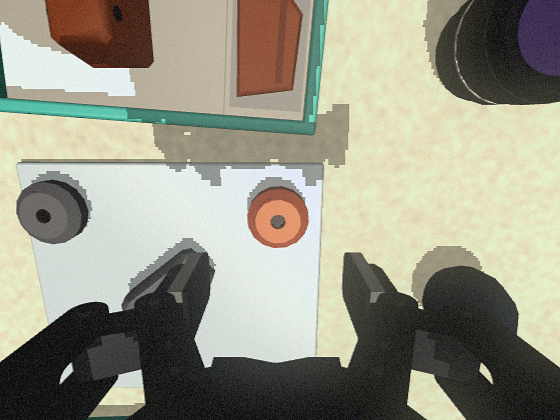

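```bash
python3 - <<'E'
from h import *;import pickle
c=pickle.load(open("w12.pkl","rb"))
f=lambda u,v,z: np.round(back(c,(u,v),z)[:2],4)
print(f(278,221,.028),f(278,217,.017),"st",f(43,216,.026))
E
```

```text
[ 0.6259 -0.0477] [ 0.626  -0.0483] st [ 0.4707 -0.0446]
```

```bash
python3 -m handwheel '[[0.4,[0.025,0.0015,-0.0005],[0,0,0]],[0.4,[0.025,0,0],[0,0,0]],[0.4,[0.02,0,0],[0,0,0]],[0.4,[0.01,0,0],[0,0,0]],[0.4,[0.003,0,0],[0,0,0]],[0.1,[0,0,0],[0,0,0]],[-0.4,[0,0,0],[0,0,0]],[-1,[0,0,0],[0,0,0]],[-1,[0,0,0],[0,0,0]],[-1,[0,0,0],[0,0,0]]]' 30; python3 look.py w13
```

```text
clock: 15.45
tool_pos: [0.6273, -0.0477, 0.0877]
orientation: [1.209, 1.209, -1.207]
contact_force: [-0.8, 1.2, 7.4]
gripper_width: 0.0399
15.45 [ 0.6273 -0.0477  0.0877] psi 0.001 w 0.0399 F [-0.8  1.2  7.4] dq 0.002
```

View pics/w13.png

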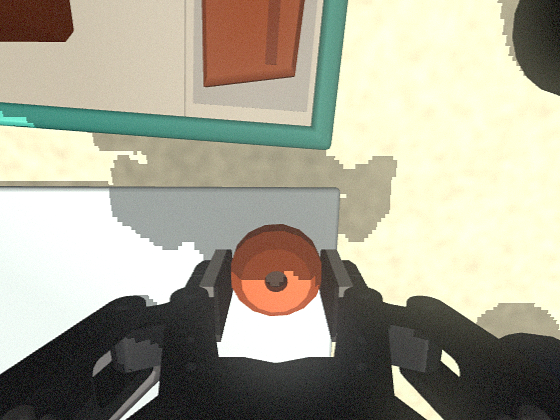

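```bash
python3 -m handwheel '[[0.2,[0,0,0],[0,0,0]],[0.2,[0.003,0,0.001],[0,0,0]],[0.2,[0,0,0],[0,0,0]],[-1,[0,0,0],[0,0,0]],[-1,[0,0,0],[0,0,0]],[-1,[0,0,0],[0,0,0]],[-1,[0,0,0],[0,0,0]]]' 30; python3 look.py
```

```text
clock: 16.2
tool_pos: [0.6267, -0.0488, 0.0837]
orientation: [1.208, 1.21, -1.209]
contact_force: [-2.1, -0.1, 2.6]
gripper_width: 0.0404
16.2 [ 0.6267 -0.0488  0.0837] psi 0.001 w 0.0404 F [-2.1 -0.1  2.6] dq 0.002
```

```bash
python3 -m handwheel '[[-1,[-0.01,0,0],[0,0,0]],[-1,[-0.025,0,0],[0,0,0]],[-1,[-0.03,0,0],[0,0,0]],[-1,[-0.015,0,0],[0,0,0]],[-1,[0,0,0],[0,0,0]]]'; python3 look.py; python3 - <<'E'
from h import *
plan((.531,.151,.165),0)
E
```

```text
clock: 16.7
tool_pos: [0.6281, -0.0488, 0.1666]
orientation: [1.21, 1.206, -1.205]
contact_force: [0.3, -0.6, -0.6]
gripper_width: 0.0408
16.7 [ 0.6281 -0.0488  0.1666] psi 0.001 w 0.0408 F [ 0.3 -0.6 -0.6] dq 0.057
[0.0002, -0.0194, -0.04] [0.0002, 0.0001, -0.0009]
[0.0002, -0.0194, -0.04] [0.0002, 0.0001, -0.0009]
[0.0003, -0.0194, -0.04] [0.0002, 0.0001, -0.0009]
[0.0003, -0.0194, -0.04] [0.0002, 0.0001, -0.0009]
[0.0003, -0.0194, -0.04] [0.0002, 0.0001, -0.0009]
n 5 psi end 0.0
```

```bash
python3 -m handwheel '[[-1,[0,-0.012,-0.025],[0,0,0]],[-1,[0,-0.0195,-0.04],[0,0,0]],[-1,[0,-0.0195,-0.04],[0,0,0]],[-1,[0,-0.0195,-0.04],[0,0,0]],[-1,[0,-0.016,-0.033],[0,0,0]],[-1,[0,-0.0105,-0.022],[0,0,0]],[-1,[0,0,0],[0,0,0]],[-1,[0,0,0],[0,0,0]]]'; python3 look.py w14
```

```text
clock: 17.5
tool_pos: [0.5293, 0.1513, 0.1632]
orientation: [1.207, 1.21, -1.208]
contact_force: [0.8, -0.0, -0.2]
gripper_width: 0.0403
17.5 [0.5293 0.1513 0.1632] psi 0.002 w 0.0403 F [ 0.8 -0.  -0.2] dq 0.026
```

View pics/w14.png

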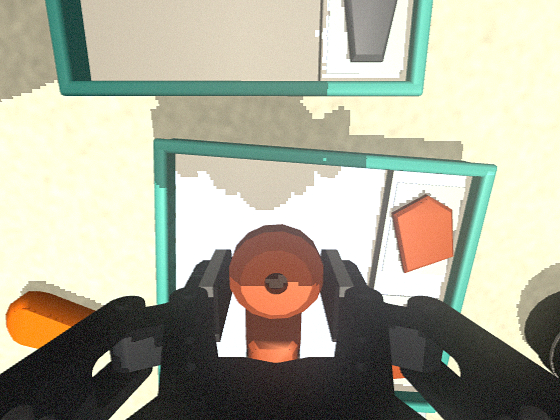

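```bash
python3 -m handwheel '[[-1,[0.02,0,0],[0,0,0]],[-1,[0.022,0,0],[0,0,0]],[-1,[0.017,0,0],[0,0,0]],[-1,[0.009,0,0],[0,0,0]],[-1,[0.003,0,0],[0,0,0]],[-1,[0,0,0],[0,0,0]],[-1,[0,0,0],[0,0,0]]]'; python3 look.py
```

```text
clock: 18.25
tool_pos: [0.5301, 0.1511, 0.0933]
orientation: [1.209, 1.209, -1.208]
contact_force: [-0.8, 1.1, 0.1]
gripper_width: 0.0403
18.25 [0.5301 0.1511 0.0933] psi 0.001 w 0.0403 F [-0.8  1.1  0.1] dq 0.005
```

```bash
python3 -m handwheel '[[-1,[0.002,0,0],[0,0,0]],[-1,[0.0015,0,0],[0,0,0]],[-1,[0.001,0,0],[0,0,0]],[-1,[0.0005,0,0],[0,0,0]],[-1,[0,0,0],[0,0,0]]]'; python3 look.py
```

```text
clock: 18.75
tool_pos: [0.5296, 0.1512, 0.0877]
orientation: [1.208, 1.21, -1.208]
contact_force: [-0.5, -0.5, 0.4]
gripper_width: 0.0406
18.75 [0.5296 0.1512 0.0877] psi 0.001 w 0.0406 F [-0.5 -0.5  0.4] dq 0.001
```

```bash
python3 -m handwheel '[[-1,[0.001,0,0],[0,0,0]],[-1,[0,0,0],[0,0,0]]]'; python3 look.py
```

```text
clock: 18.95
tool_pos: [0.5296, 0.1512, 0.0876]
orientation: [1.209, 1.209, -1.208]
contact_force: [-7.6, -1.3, 18.0]
gripper_width: 0.04
18.95 [0.5296 0.1512 0.0876] psi 0.001 w 0.04 F [-7.6 -1.3 18. ] dq 0.001
```

```bash
python3 -m handwheel '[[0,[-0.0005,0,0],[0,0,0]],[0.2,[0,0,0],[0,0,0]],[0.2,[0,0,0],[0,0,0]],[0.2,[-0.01,0,0],[0,0,0]],[0.3,[-0.03,0,0],[0,0,0]],[0.3,[-0.045,0,0],[0,0,0]],[0.3,[-0.01,0,0],[0,0,0]],[0.3,[0,0,0],[0,0,0]]]'; python3 look.py w15; python3 - <<'E'
from h import *
plan((.545,-.106,.18),-.82)
E
```

```text
clock: 19.75
tool_pos: [0.5307, 0.1514, 0.1844]
orientation: [1.211, 1.208, -1.205]
contact_force: [-0.2, 0.0, -0.3]
gripper_width: 0.0556
19.75 [0.5307 0.1514 0.1844] psi 0.001 w 0.0556 F [-0.2  0.  -0.3] dq 0.06
[0.0004, 0.0025, 0.0429] [0.1368, -0.0001, -0.0002]
[0.0004, 0.0083, 0.0421] [0.1368, -0.0001, -0.0002]
[0.0004, 0.014, 0.0406] [0.1368, -0.0001, -0.0002]
[0.0004, 0.0194, 0.0383] [0.1368, -0.0001, -0.0002]
[0.0004, 0.0244, 0.0353] [0.1368, -0.0001, -0.0002]
[0.0004, 0.029, 0.0317] [0.1368, -0.0001, -0.0002]
n 6 psi end -0.82
```

View pics/w15.png

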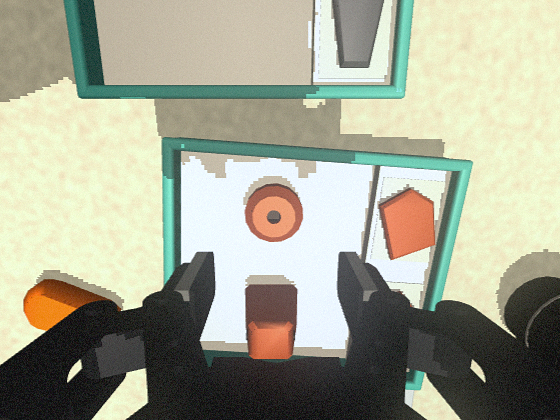

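Both clay finds stand apart in the pottery tray (whorl at (273,213), weight at (271,320)). Next: the stone axe.

```bash
python3 -m handwheel '[[0.35,[0,0.0025,0.043],[0.137,0,0]],[0.35,[0,0.0085,0.042],[0.137,0,0]],[0.35,[0,0.014,0.0405],[0.137,0,0]],[0.35,[0,0.0195,0.0385],[0.137,0,0]],[0.35,[0.001,0.0245,0.0355],[0.137,0,0]],[0.35,[0.001,0.029,0.0315],[0.137,0,0]],[0.35,[0,0,0],[0,0,0]],[0.35,[0,0,0],[0,0,0]]]'; python3 look.py w16
```

```text
clock: 20.6
tool_pos: [0.5442, -0.107, 0.1786]
orientation: [1.783, 0.702, -1.787]
contact_force: [-0.2, 0.6, -0.3]
gripper_width: 0.0574
20.6 [ 0.5442 -0.107   0.1786] psi -0.822 w 0.0574 F [-0.2  0.6 -0.3] dq 0.04
```

View pics/w16.png

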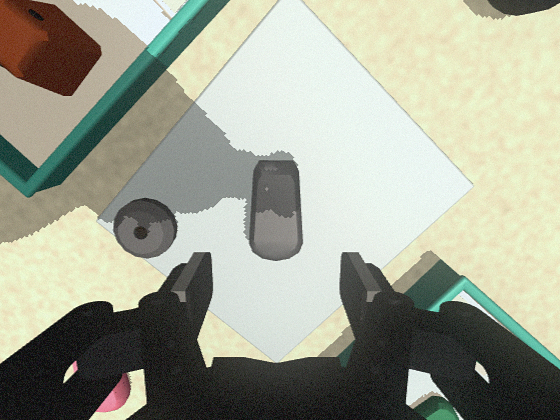

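```bash
python3 - <<'E'
from h import *;import pickle
c=pickle.load(open("w16.pkl","rb"));s=arm.sense();R=Rt(yaw())
f=lambda u,v,z: back(c,(u,v),z)[:2]
a,b=f(275.5,161,.022),f(276.5,260,.014);m=(a+b)/2
print(a,b,np.linalg.norm(a-b),m,np.arctan2(*(b-a)[::-1]),R.T[1:,:2]@(m-s["tool_pos"][:2]))
print("st whorl",f(141,233,.026))
E
```

```text
[ 0.57189466 -0.0806914 ] [ 0.5165917  -0.13291234] 0.07606210444859925 [ 0.54424318 -0.10680187] -2.384850265625403 [0.00048198 0.00056186]
st whorl [ 0.47077068 -0.04525012]
```

```bash
python3 -m handwheel '[[0.35,[0.03,0.0005,0.0005],[0,0,0]],[0.35,[0.03,0,0],[0,0,0]],[0.35,[0.022,0,0],[0,0,0]],[0.35,[0.01,0,0],[0,0,0]],[0.35,[0.003,0,0],[0,0,0]],[0.35,[0,0,0],[0,0,0]],[0.35,[0,0,0],[0,0,0]]]' 40; python3 look.py
```

```text
clock: 21.35
tool_pos: [0.5456, -0.1068, 0.0861]
orientation: [1.784, 0.701, -1.781]
contact_force: [0.3, -0.2, -0.3]
gripper_width: 0.0576
21.35 [ 0.5456 -0.1068  0.0861] psi -0.82 w 0.0576 F [ 0.3 -0.2 -0.3] dq 0.004
```

```bash
python3 -m handwheel '[[0.35,[0.002,0,0],[0,0,0]],[0,[0,0,0],[0,0,0]],[-0.5,[0,0,0],[0,0,0]],[-1,[0,0,0],[0,0,0]],[-1,[0,0,0],[0,0,0]],[-1,[0,0,0],[0,0,0]]]' 45; python3 look.py w17
```

```text
clock: 21.95
tool_pos: [0.5451, -0.107, 0.0838]
orientation: [1.784, 0.701, -1.783]
contact_force: [-2.7, 0.3, 8.9]
gripper_width: 0.0353
21.95 [ 0.5451 -0.107   0.0838] psi -0.821 w 0.0353 F [-2.7  0.3  8.9] dq 0.002
```

View pics/w17.png

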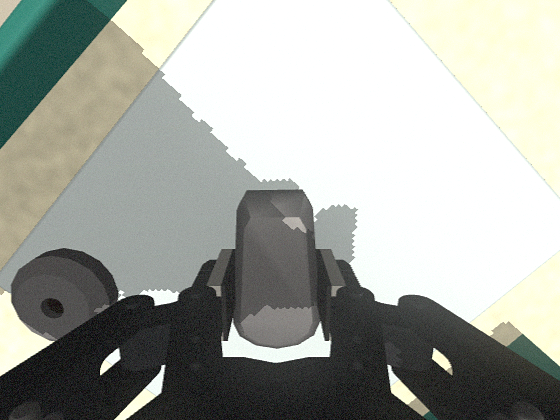

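```bash
python3 -m handwheel '[[-1,[-0.01,0,0],[0,0,0]],[-1,[-0.025,0,0],[0,0,0]],[-1,[-0.035,0,0],[0,0,0]],[-1,[-0.02,0,0],[0,0,0]],[-1,[-0.005,0,0],[0,0,0]],[-1,[0,0,0],[0,0,0]]]'; python3 look.py; python3 - <<'E'
from h import *;import pickle
c=pickle.load(open("w15.pkl","rb"))
f=lambda u,v,z: np.round(back(c,(u,v),z)[:2],4)
print(f(78,97,.036),f(404,97,.036),f(66,0,.036),f(411,0,.036))
plan((.485,.275,.18),0)
E
```

```text
clock: 22.6
tool_pos: [0.5452, -0.1071, 0.1786]
orientation: [1.784, 0.701, -1.782]
contact_force: [0.7, -0.9, -2.4]
gripper_width: 0.0353
22.6 [ 0.5452 -0.1071  0.1786] psi -0.821 w 0.0353 F [ 0.7 -0.9 -2.4] dq 0.035
[0.4092 0.2305] [0.6113 0.2304] [0.4106 0.2836] [0.6099 0.2839]
[-0.0002, -0.0356, -0.024] [-0.0912, -0.0, -0.0001]
[-0.0002, -0.0333, -0.0272] [-0.0912, -0.0, -0.0001]
[-0.0002, -0.0307, -0.0301] [-0.0912, -0.0, -0.0001]
[-0.0002, -0.0278, -0.0328] [-0.0912, -0.0, -0.0001]
[-0.0002, -0.0247, -0.0352] [-0.0912, -0.0, -0.0001]
[-0.0002, -0.0214, -0.0373] [-0.0912, -0.0, -0.0001]
[-0.0002, -0.0179, -0.0391] [-0.0912, -0.0, -0.0001]
[-0.0002, -0.0143, -0.0405] [-0.0912, -0.0, -0.0001]
[-0.0002, -0.0105, -0.0417] [-0.0912, -0.0, -0.0001]
n 9 psi end 0.0
```

```bash
python3 -m handwheel '[[-1,[0,-0.0355,-0.024],[-0.091,0,0]],[-1,[0,-0.0335,-0.027],[-0.091,0,0]],[-1,[0,-0.0305,-0.030],[-0.091,0,0]],[-1,[0,-0.028,-0.033],[-0.091,0,0]],[-1,[0,-0.0245,-0.035],[-0.091,0,0]],[-1,[0,-0.0215,-0.0375],[-0.091,0,0]],[-1,[0,-0.018,-0.039],[-0.091,0,0]],[-1,[0,-0.0145,-0.0405],[-0.091,0,0]],[-1,[0,-0.0105,-0.042],[-0.091,0,0]],[-1,[0,0,-0.005],[0,0,0]],[-1,[0,0,0],[0,0,0]],[-1,[0,0,0],[0,0,0]]]'; python3 look.py w18
```

```text
clock: 23.8
tool_pos: [0.4844, 0.2796, 0.1771]
orientation: [1.21, 1.208, -1.213]
contact_force: [0.2, 0.5, -1.1]
gripper_width: 0.0345
23.8 [0.4844 0.2796 0.1771] psi -0.003 w 0.0345 F [ 0.2  0.5 -1.1] dq 0.018
```

View pics/w18.png

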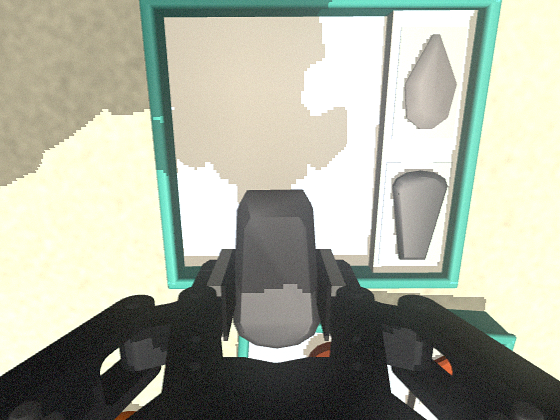

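```bash
python3 - <<'E'
from h import *;import pickle
c=pickle.load(open("w18.pkl","rb"));s=arm.sense();R=Rt(yaw())
f=lambda u,v,z: np.round(back(c,(u,v),z)[:2],4)
print(f(167,287,.036),f(457,288,.036),f(500,0,.036),f(140,0,.036))
z=s["tool_pos"][2]-.0838
print("axe ends",f(275,191,.022+z),f(276,348,.014+z))
E
```

```text
[0.4082 0.2318] [0.6113 0.2301] [0.6103 0.4088] [0.4093 0.4096]
axe ends [0.4843 0.3179] [0.4844 0.2375]
```

```bash
python3 -m handwheel '[[-1,[0.02,0,-0.003],[0,0,0]],[-1,[0.025,0,-0.003],[0,0,0]],[-1,[0.02,0,0],[0,0,0]],[-1,[0.014,0,0],[0,0,0]],[-1,[0.006,0,0],[0,0,0]],[-1,[0,0,0],[0,0,0]],[-1,[0,0,0],[0,0,0]]]'; python3 look.py
```

```text
clock: 24.55
tool_pos: [0.4852, 0.2861, 0.0938]
orientation: [1.212, 1.208, -1.211]
contact_force: [0.1, -0.3, -1.4]
gripper_width: 0.035
24.55 [0.4852 0.2861 0.0938] psi -0.003 w 0.035 F [ 0.1 -0.3 -1.4] dq 0.01
```

```bash
python3 -m handwheel '[[-1,[0.003,0,0],[0,0,0]],[-1,[0.0015,0,0],[0,0,0]],[-1,[0.001,0,0],[0,0,0]],[-1,[0.0005,0,0],[0,0,0]],[-1,[0,0,0],[0,0,0]]]'; python3 look.py
```

```text
clock: 25.05
tool_pos: [0.4849, 0.2865, 0.0878]
orientation: [1.211, 1.208, -1.21]
contact_force: [-2.8, -1.9, 9.5]
gripper_width: 0.0352
25.05 [0.4849 0.2865 0.0878] psi -0.002 w 0.0352 F [-2.8 -1.9  9.5] dq 0.002
```

```bash
python3 -m handwheel '[[-0.05,[0,0,0],[0,0,0]],[0.1,[0,0,0],[0,0,0]],[0.1,[0,0,0],[0,0,0]],[0.1,[-0.01,0,0],[0,0,0]],[0.3,[-0.03,0,0],[0,0,0]],[0.4,[-0.045,0,0],[0,0,0]],[0.4,[-0.01,0,0],[0,0,0]],[0.4,[0,0,0],[0,0,0]]]'; python3 look.py w19; python3 - <<'E'
from h import *
plan((.471,-.046,.175),0)
E
```

```text
clock: 25.85
tool_pos: [0.4858, 0.287, 0.1845]
orientation: [1.214, 1.207, -1.207]
contact_force: [-0.2, 0.0, -0.3]
gripper_width: 0.0597
25.85 [0.4858 0.287  0.1845] psi -0.002 w 0.0597 F [-0.2  0.  -0.3] dq 0.061
[0.0009, -0.0017, 0.0416] [-0.0002, -0.0001, -0.0002]
[0.0009, -0.0017, 0.0416] [-0.0002, -0.0001, -0.0002]
[0.0009, -0.0017, 0.0416] [-0.0002, -0.0001, -0.0002]
[0.0009, -0.0017, 0.0416] [-0.0002, -0.0001, -0.0002]
[0.0009, -0.0017, 0.0416] [-0.0002, -0.0001, -0.0002]
[0.0009, -0.0017, 0.0416] [-0.0002, -0.0001, -0.0002]
[0.001, -0.0017, 0.0416] [-0.0002, -0.0001, -0.0002]
[0.001, -0.0017, 0.0416] [-0.0002, -0.0001, -0.0002]
n 8 psi end 0.0
```

View pics/w19.png

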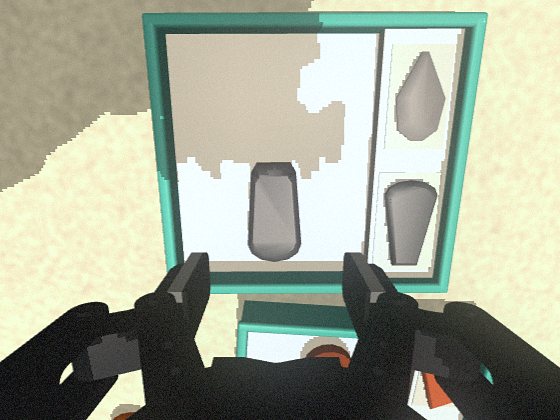

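Stone axe lies flat at (274,212), clear of the walls. Now the stone whorl.

```bash
python3 -m handwheel '[[0.4,[0.001,-0.0015,0.0415],[0,0,0]],[0.4,[0.001,-0.0015,0.0415],[0,0,0]],[0.4,[0.001,-0.002,0.0415],[0,0,0]],[0.4,[0.001,-0.0015,0.0415],[0,0,0]],[0.4,[0.001,-0.002,0.0415],[0,0,0]],[0.4,[0.001,-0.0015,0.0415],[0,0,0]],[0.4,[0.001,-0.002,0.0415],[0,0,0]],[0.4,[0.001,-0.0015,0.0415],[0,0,0]],[0.4,[0,0,0],[0,0,0]],[0.4,[0,0,0],[0,0,0]]]'; python3 look.py w20
```

```text
clock: 26.9
tool_pos: [0.4698, -0.0461, 0.1729]
orientation: [1.212, 1.209, -1.214]
contact_force: [0.1, -0.0, -1.2]
gripper_width: 0.0599
26.9 [ 0.4698 -0.0461  0.1729] psi -0.004 w 0.0599 F [ 0.1 -0.  -1.2] dq 0.042
```

View pics/w20.png

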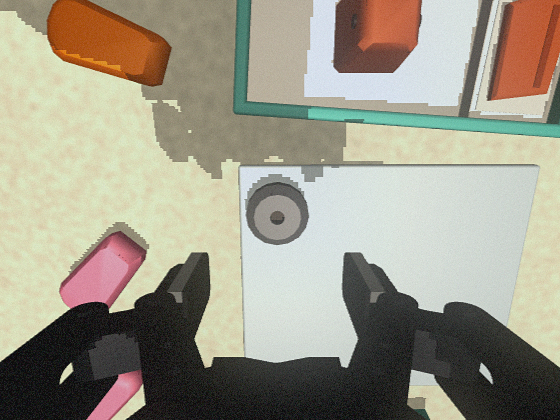

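```bash
python3 -m handwheel '[[0.4,[0.028,0.001,-0.001],[0,0,0]],[0.4,[0.028,0,0],[0,0,0]],[0.4,[0.02,0,0],[0,0,0]],[0.4,[0.01,0,0],[0,0,0]],[0.4,[0.004,0,0],[0,0,0]],[0.4,[0,0,0],[0,0,0]],[0.4,[0,0,0],[0,0,0]]]' 30; python3 look.py w21
```

```text
clock: 27.65
tool_pos: [0.4722, -0.0443, 0.0849]
orientation: [1.211, 1.208, -1.21]
contact_force: [-0.4, -0.5, 0.5]
gripper_width: 0.0598
27.65 [ 0.4722 -0.0443  0.0849] psi -0.002 w 0.0598 F [-0.4 -0.5  0.5] dq 0.005
```

View pics/w21.png

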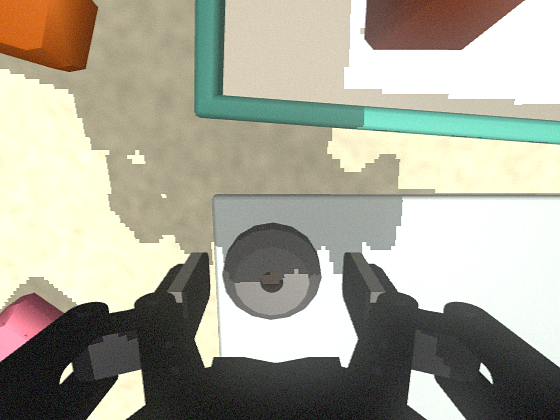

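```bash
python3 -m handwheel '[[0.4,[0.0015,-0.001,0],[0,0,0]],[0.15,[0,0,0],[0,0,0]],[-0.4,[0,0,0],[0,0,0]],[-1,[0,0,0],[0,0,0]],[-1,[0,0,0],[0,0,0]],[-1,[0,0,0],[0,0,0]]]' 35; python3 look.py
```

```text
clock: 28.3
tool_pos: [0.4707, -0.0446, 0.0831]
orientation: [1.211, 1.208, -1.21]
contact_force: [-3.3, 0.3, 10.9]
gripper_width: 0.042
28.3 [ 0.4707 -0.0446  0.0831] psi -0.002 w 0.042 F [-3.3  0.3 10.9] dq 0.001
```

```bash
python3 -m handwheel '[[-1,[-0.01,0,0],[0,0,0]],[-1,[-0.025,0,0],[0,0,0]],[-1,[-0.035,0,0],[0,0,0]],[-1,[-0.02,0,0],[0,0,0]],[-1,[0,0,0],[0,0,0]]]'; python3 look.py; python3 - <<'E'
from h import *
plan((.485,.369,.17),0)
E
```

```text
clock: 28.8
tool_pos: [0.472, -0.0447, 0.1758]
orientation: [1.213, 1.204, -1.207]
contact_force: [-0.2, -0.9, -1.7]
gripper_width: 0.042
28.8 [ 0.472  -0.0447  0.1758] psi -0.002 w 0.042 F [-0.2 -0.9 -1.7] dq 0.063
[0.0006, 0.0012, -0.0414] [-0.0002, 0.0, -0.0005]
[0.0006, 0.0012, -0.0414] [-0.0002, 0.0, -0.0005]
[0.0006, 0.0012, -0.0414] [-0.0002, 0.0, -0.0005]
[0.0006, 0.0012, -0.0414] [-0.0002, 0.0, -0.0005]
[0.0006, 0.0012, -0.0414] [-0.0002, 0.0, -0.0005]
[0.0006, 0.0012, -0.0414] [-0.0002, 0.0, -0.0005]
[0.0006, 0.0013, -0.0414] [-0.0002, 0.0, -0.0005]
[0.0006, 0.0013, -0.0414] [-0.0002, 0.0, -0.0005]
[0.0006, 0.0013, -0.0414] [-0.0002, 0.0, -0.0005]
[0.0006, 0.0013, -0.0414] [-0.0002, 0.0, -0.0005]
n 10 psi end 0.0
```

```bash
python3 -m handwheel '[[-1,[0,0.001,-0.025],[0,0,0]],[-1,[0,0.0015,-0.0415],[0,0,0]],[-1,[0,0.0015,-0.0415],[0,0,0]],[-1,[0,0.0015,-0.0415],[0,0,0]],[-1,[0,0.0015,-0.0415],[0,0,0]],[-1,[0,0.0015,-0.0415],[0,0,0]],[-1,[0,0.0015,-0.0415],[0,0,0]],[-1,[0,0.0015,-0.0415],[0,0,0]],[-1,[0,0.0015,-0.0415],[0,0,0]],[-1,[0,0.001,-0.034],[0,0,0]],[-1,[0,0,-0.023],[0,0,0]],[-1,[0,0,0],[0,0,0]]]'; python3 -m handwheel '[[-1,[0,0,0],[0,0,0]]]'; python3 look.py w22
```

```text
clock: 30.0
tool_pos: [0.4848, 0.3719, 0.1716]
orientation: [1.208, 1.21, -1.209]
contact_force: [-0.5, -0.7, -0.2]
gripper_width: 0.0417
clock: 30.1
tool_pos: [0.485, 0.3694, 0.1718]
orientation: [1.209, 1.209, -1.211]
contact_force: [0.8, -0.4, 0.1]
gripper_width: 0.0422
30.1 [0.485  0.3694 0.1718] psi -0.001 w 0.0422 F [ 0.8 -0.4  0.1] dq 0.022
```

View pics/w22.png

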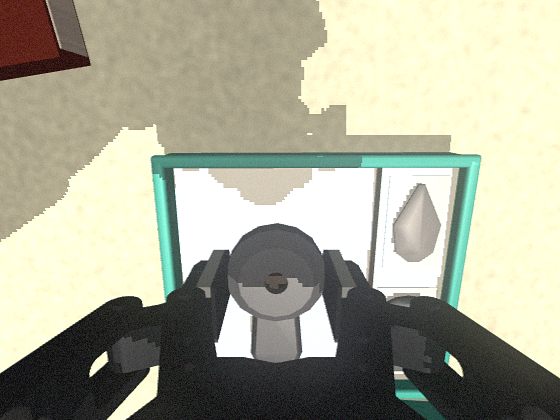

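```bash
python3 -m handwheel '[[-1,[0.02,0,0],[0,0,0]],[-1,[0.025,0,0],[0,0,0]],[-1,[0.02,0,0],[0,0,0]],[-1,[0.01,0,0],[0,0,0]],[-1,[0.004,0,0],[0,0,0]],[-1,[0,0,0],[0,0,0]],[-1,[0,0,0],[0,0,0]]]'; python3 look.py
```

```text
clock: 30.85
tool_pos: [0.4859, 0.3696, 0.0946]
orientation: [1.212, 1.208, -1.21]
contact_force: [0.4, -0.1, -2.0]
gripper_width: 0.042
30.85 [0.4859 0.3696 0.0946] psi -0.002 w 0.042 F [ 0.4 -0.1 -2. ] dq 0.005
```

```bash
python3 -m handwheel '[[-1,[0.003,0,0],[0,0,0]],[-1,[0.002,0,0],[0,0,0]],[-1,[0.001,0,0],[0,0,0]],[-1,[0.0005,0,0],[0,0,0]],[-1,[0,0,0],[0,0,0]]]'; python3 look.py
```

```text
clock: 31.35
tool_pos: [0.4854, 0.3695, 0.0873]
orientation: [1.211, 1.208, -1.211]
contact_force: [-1.3, -0.5, 2.4]
gripper_width: 0.0423
31.35 [0.4854 0.3695 0.0873] psi -0.002 w 0.0423 F [-1.3 -0.5  2.4] dq 0.002
```

Contact with the floor. I release, lift, back the arm away and check all trays.

```bash
python3 -m handwheel '[[0.1,[0,0,0],[0,0,0]],[0.25,[0,0,0],[0,0,0]],[0.25,[0,0,0],[0,0,0]],[0.25,[-0.01,0,0],[0,0,0]],[0.3,[-0.03,0,0],[0,0,0]],[0.4,[-0.045,0,0],[0,0,0]],[0.4,[-0.045,0,0],[0,0,0]],[0.4,[-0.03,0,0.02],[0,0,0]],[0.4,[0,0,0],[0,0,0]],[0.4,[0,0,0],[0,0,0]]]'; python3 look.py w23; python3 look.py s23 scene;python3 look.py d23 side
```

```text
clock: 32.35
tool_pos: [0.4857, 0.3494, 0.2481]
orientation: [1.212, 1.208, -1.21]
contact_force: [-0.4, -0.2, -0.8]
gripper_width: 0.0597
32.35 [0.4857 0.3494 0.2481] psi -0.003 w 0.0597 F [-0.4 -0.2 -0.8] dq 0.031
32.4 [0.4853 0.3494 0.2469] psi -0.002 w 0.0597 F [0.5 0.3 0.7] dq 0.019
32.45 [0.4851 0.3494 0.2463] psi -0.002 w 0.06 F [ 0.3  0.  -0.4] dq 0.013
```

View pics/w23.png

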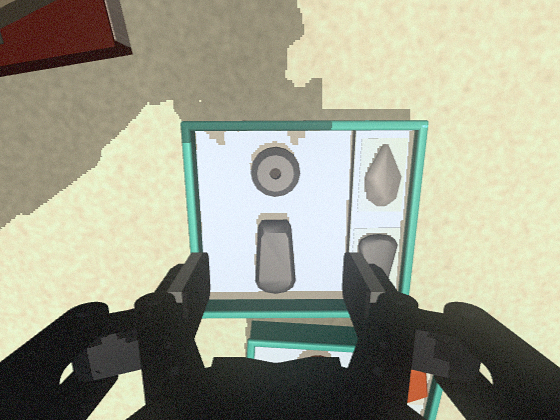

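View pics/d23.png

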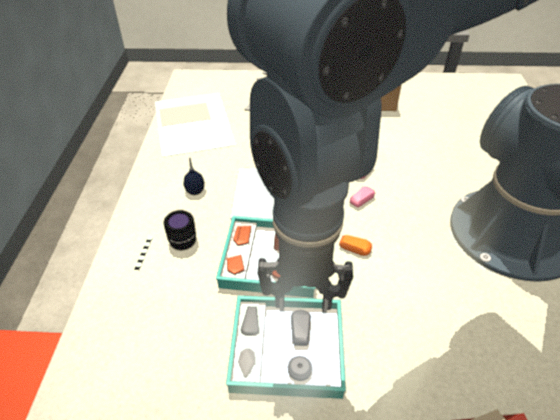

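View pics/s23.png

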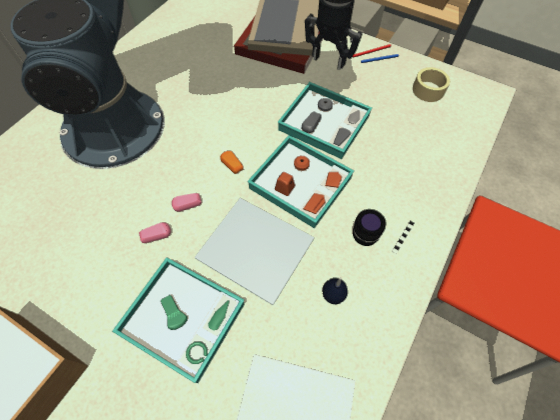

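The scene view shows the mat empty. The bronze axe is in the metal tray (173,311), both clay finds are in the pottery tray (302,163 and 285,183), and both stone finds are in the stone tray (325,104 and 311,122). The lens and blower are at their starting pixels. I check the positions numerically, then hand in.

```bash
python3 - <<'E'
from h import *;import pickle
c=pickle.load(open("s23.pkl","rb")); b=np.array([.003,-.003])
F={"pot":((.528,.1087),-.066),"stone":((.485,.3205),0),"metal":((.481,-.327),.034)}
for n,uv,z,t in [("bronze",(173,311),.017,"metal"),("cwhorl",(302,163),.021,"pot"),("cweight",(285,183),.034,"pot"),("swhorl",(325,104),.02,"stone"),("saxe",(311,122),.022,"stone")]:
    p=back(c,uv,z)[:2]; (o,a)=F[t]; d=p-np.array(o); print(n,np.round([np.cos(a)*d[0]+np.sin(a)*d[1],-np.sin(a)*d[0]+np.cos(a)*d[1]],3))
for k in("lens_mid","blower_mid"): print(k,[np.round(r["bbox"]) for r in search_frame(k,"scene")[:1]])
arm.hand_in(); print(arm.sense()["clock"])
E
```

```text
bronze [ 0.005 -0.001]
cwhorl [0.002 0.041]
cweight [ 0.006 -0.043]
swhorl [0.002 0.048]
saxe [ 0.001 -0.035]
lens_mid [array([355., 208., 385., 242.])]
blower_mid [array([321., 281., 348., 303.])]
the job is handed in; nothing more can be done
the job is handed in; nothing more can be done
```

All five finds are in the tray of their own material, and I handed the job in at about 32.6 s of the allowed 109 s. The hand-in reports no verdict.

**Placing:** I let go of each find only once the wrist force showed it touching the foam. In the last pictures all five are flat and the same way up as they started.

**Positions:** This is where each find's centre lies, as measured in the final scene picture, relative to the middle of its tray's free floor. The limits are ±68 mm in x and ±83 mm in y.

| Find | Tray | x (mm) | y (mm) |
|---|---|---|---|
| Clay whorl | pottery | 2 | 41 |
| Clay weight | pottery | 6 | −43 |
| Stone whorl | stone | 2 | 48 |
| Stone axe | stone | 1 | −35 |
| Bronze axe | metal | 5 | −1 |

**Spacing:** The pairs sharing a tray are roughly 25 to 45 mm apart, edge to edge.

**Lens and blower:** Their detected boxes moved by no more than 3 pixels, which is within the detector's scatter.

**What did not go to plan:**
- **Regrips:** I gripped the bronze axe and the clay whorl a second time before lifting, the axe because the jaws had caught its flare and the whorl because the jaws were too high.
- **Firm set-down:** The clay whorl met its tray floor with about 18 N at the wrist, more than I meant.
- **Camera disagreement:** The scene and side cameras disagreed by about 8 mm on the trays, so I worked from the wrist camera.

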